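# Put the packing bench's jars, roses and stamp back in their holders

## Task

The things used for the last gift order stand about the bench: put each back into the holder for its kind - the two candle jars into the jar stand, each down in the well bored for its size, the crimson and the cream soap rose each into the empty well of the rose tray right beside the rose of its own colour, and the light wooden stamp into the free pocket of the stamp rack. Everything must sit upright and fully down in its place. Set things down rather than drop them, and leave the glass ball and the blue packet standing where they are.

Things in the scene. Friction and masses are not known exactly. Their poses are not given: they have to be found in the camera images.
- jar_plum: small candle jar to put away: plum-coloured wax in glass, flat silver-grey lid, round, 60 mm across, 60 mm high, 0.22 kg; stands upright. Grip round the glass, between 20 and 50 mm above its foot. Origin: centre of the underside, z up.
- jar_cream: large candle jar to put away: cream-coloured wax in glass, flat gold lid (the olive, amber and dark green jars at the table's left edge, beyond y = 0.5 m, are not part of the job), round, 68 mm across, 80 mm high, 0.22 kg; stands upright. Grip round the glass, between 20 and 65 mm above its foot. Origin: centre of the underside, z up.
- rose_crimson: crimson (deep pink-red) soap rose to put away: 53 mm across at its widest, which is 20 to 25 mm above its foot; 33 mm high; tapers to a flat round foot 24 mm across; 20 g. Grip it at its widest. Origin: centre of the underside, z up.
- rose_cream: cream soap rose to put away: 50 mm across at its widest, which is 19 to 24 mm above its foot; 32 mm high; tapers to a flat round foot 23 mm across; 20 g. Grip it at its widest. Origin: centre of the underside, z up.
- oak_stamp: hand stamp of light wood to put away: base block 29 mm (its x) by 43 mm (its y) and 19 mm high, on it a turned round handle 28 mm across at 60 mm height, top at 75 mm; 50 g; stands upright. Grip the handle, fingertips no lower than 38 mm above the foot. Origin: centre of the underside, z up.
- rose_tray: pale wooden tray, 166 x 166 mm, 14 mm high, fixed. Four round wells, 52 mm across, 8 mm deep, floors 6 mm above the table, at x = +-40, y = +-40 mm in its frame. Row x = +40 is filled: crimson rose at y = +40, cream at y = -40 (57 mm across, stay there). Wells (-40, +40) for the crimson and (-40, -40) for the cream rose are empty. Origin: centre of underside, z up
- jar_stand: mid-brown wooden stand, 106 mm (x) by 188 mm (y), 24 mm high, fixed. Two empty round wells, 18 mm deep, floors 6 mm above the table: (0, +45) mm, 66 mm across, for the 60 mm jar; (0, -41) mm, 78 mm across, for the 68 mm jar. The top 10 mm of each widens like a funnel by 5 mm all round. Origin: centre of underside, z up
- stamp_rack: dark wooden rack, 86 mm (x) by 190 mm (y), 20 mm high, fixed. Three pockets at y = -60, 0, +60 mm, each 58 mm along x, 44 mm along y, 14 mm deep, floors 6 mm above the table. The outer two hold dark stamps 75 mm high that stay; the middle one is free. A stamp fits with its 43 mm side (its y axis) along the rack's x, either way round. Origin: centre of underside, z up
- glass_ball: bystander: blue glass ball, 64 mm across, on a small turned wooden foot, 89 mm high, loose and fragile. Origin: centre of the underside.
- blue_packet: bystander: dark blue card packet (one face with a yellow panel) standing on edge, 23 mm (x) by 62 mm (y) by 85 mm high, loose and light. Origin: centre of the underside.
There are look-alikes about, which are no part of the job. Leave any purple look-alike of the jar_cream alone.

How it is judged (in metres and radians):
At the end, for the whole second after the job is handed in: Each thing stands in its own place in the holder for its kind, along each holder axis within 6 mm (plum jar), 7 mm (cream jar), 11 mm (roses) or 10 mm (stamp) of its centre, foot within 4 mm of the floor of the well, tilt under 0.12 rad, at rest and released (x of jar_plum in the frame of jar_stand between -0.006 and 0.006 m and y of jar_plum in the frame of jar_stand between 0.039 and 0.051 m and z of jar_plum in the frame of jar_stand between 0.002 and 0.01 m and angle between each of jar_plum, jar_cream, rose_crimson, rose_cream, oak_stamp's own z axis and vertical below 0.12 rad and linear speed of each of jar_plum, jar_cream, rose_crimson, rose_cream, oak_stamp below 0.02 m/s and x of jar_cream in the frame of jar_stand between -0.007 and 0.007 m and y of jar_cream in the frame of jar_stand between -0.048 and -0.034 m and z of jar_cream in the frame of jar_stand between 0.002 and 0.01 m and x of rose_crimson in the frame of rose_tray between -0.051 and -0.029 m and y of rose_crimson in the frame of rose_tray between 0.029 and 0.051 m and z of rose_crimson in the frame of rose_tray between 0.002 and 0.01 m and x of rose_cream in the frame of rose_tray between -0.051 and -0.029 m and y of rose_cream in the frame of rose_tray between -0.051 and -0.029 m and z of rose_cream in the frame of rose_tray between 0.002 and 0.01 m and x of oak_stamp in the frame of stamp_rack between -0.01 and 0.01 m and y of oak_stamp in the frame of stamp_rack between -0.01 and 0.01 m and z of oak_stamp in the frame of stamp_rack between 0.002 and 0.01 m); the robot touches nothing.
It fails at once if the glass ball is pushed more than 20 mm away or tipped over (distance of glass_ball from where it was at the start of the episode above 0.02 m or angle between glass_ball's own z axis and vertical above 0.35 rad).
It fails at once if the blue packet is pushed more than 20 mm away or tipped over (distance of blue_packet from where it was at the start of the episode above 0.02 m or angle between blue_packet's own z axis and vertical above 0.35 rad).
It fails at once if one of the five things is dropped: it falls free of the fingers faster than 0.6 m/s (a fall of about 20 mm) ((contact force between jar_plum and the fingers below 0.05 N and linear speed of jar_plum above 0.6 m/s) or (contact force between jar_cream and the fingers below 0.05 N and linear speed of jar_cream above 0.6 m/s) or (contact force between rose_crimson and the fingers below 0.05 N and linear speed of rose_crimson above 0.6 m/s) or (contact force between rose_cream and the fingers below 0.05 N and linear speed of rose_cream above 0.6 m/s) or (contact force between oak_stamp and the fingers below 0.05 N and linear speed of oak_stamp above 0.6 m/s)).
It also fails if it takes over 106 s, if anything falls off the work surface, if the arm or the gripper's body presses on something with over 40 N, if the wrist force passes 120 N, or if a joint passes its speed limit or range.

## Robot

A 6-joint arm with a two-finger parallel gripper is mounted at the origin on a cart in front of the work surface, level with it; the furniture and walls round the work are solid. World frame = base frame: x ahead of the robot, y to its left, z up, the work surface at z = 0. Lengths are in mm, angles in rad, forces in N, time in s.
With the tool pointing down it reaches from about 400 to 925 mm from the base axis. Payload 12.5 kg.
Tool frame: the origin (TCP) lies at the very end of the fingers, on their centre line; the grasp point (between the pads) lies 19 mm behind it; z points along the fingers, y is the direction in which the jaws open and shut (so a half turn about z gives the same grasp; the last joint's range is limited). The gripper opens to 95 mm and grips with 3 to 60 N. Pads are 20 mm wide; open, the fingers measure 119 mm over their backs; the gripper's body (75 mm by 180 mm) begins 59 mm behind the grasp point.
Start: joints at [1.203, 0.491, 1.559, -0, 1.092, -0.106], TCP at [161.745, 603.728, 191.861] pointing down, gripper open.
Joint ranges: [-3.1, 3.1], [-0.84, 2.19], [0.05, 2.79], [-1.13, 4.28], [0.06, 2.93], [-2.69, 2.69]. Speed limits (rad/s): [2.22, 2.22, 2.79, 3.14, 3.14, 3.14].

## Interface

Orientations are given as [roll, pitch, yaw] about the fixed x, y, z axes, in that order (R = Rz(yaw) Ry(pitch) Rx(roll)).
In Python, from cell import env, read_camera, get_calibration gives the robot as it stands.
- The arm moves only by the tool arm_command, never from a script. Its argument "targets" is a list of rows, each a list of 3 entries, a list of its own where there are three numbers: the turn, a rotation vector about the tool's x, y, z in rad, then the shift along the tool's x, y, z in m, then the closure in counts, from 0 (fully open) to 255 (shut). In form: [[[rx, ry, rz], [tx, ty, tz], fingers], ...]. A call has 1 to 8 rows; each row is the pose to reach, as a shift and turn from the pose commanded when the call began, along the tool's axes at that moment; what a row does not reach only later rows make up. A row lasts 1/10 s, in which the tool goes at most 50 mm and 8.59 degrees, less where a joint would pass 70% of its speed; a pose out of reach is approached as far as the arm can. A call with a gripper value outside its range is refused whole. The fingers move at their own pace and stop on an object; the grip force is fixed at half the most. Time passes only in rows, so rows that repeat a pose let the fingers close. It gives the time, the measured TCP pose, the force and the opening at its end, in the units of the state.
- env.state(): the state, without advancing time (a new reading comes with each control period).
- read_camera(name): name is "side" or "top"; returns (picture, depth): 384x512x3 uint8, blue, green, red; 384x512 float32, mm along the optical axis (not along the pixel's ray), 0 where there is no reading.
- get_calibration(name): a dict with "vfov" (degrees; the focal length in pixels is half the picture's height over the tangent of half this angle, whatever the lens; pixels are square), "cx", "cy" (the principal point, pixels), "world_from_camera" (4x4, takes a point from camera to world coordinates). Camera axes: x right, y down, z forward; pixel columns grow to the right and rows downward; lengths in mm; the calibration is good to about 2 mm. A picture is of the moment at which its call begins. get_calibration takes no time and is no camera call.
- env.job_done(): hands the job in, once; it reports no verdict.
The state is a dict: "t": time; "joints": joint angles; "qvel": joint speeds; "tau": joint torques, N m; "eef_pos": TCP position; "tcp_rot": TCP orientation; "ft_force": force on the tool from outside, world axes, zero at the start; "moment": the same for the moment, N m; "opening": opening from 0.0 (shut) to 1.0 (fully open).
Only numpy, scipy, OpenCV 4.12 (cv2) and the standard library are available. Lean on these libraries where they do the work, as an engineer would, in place of code of your own. Each camera call takes 0.05 s, during which the arm holds its last target.

## Working session

There is one attempt and no reset: what is moved stays moved. The work goes in short steps, Python scripts to look and compute and a tool call to move; the robot and the scene stay as the last step left them, time stands still between calls to the robot, and variables do not carry over. Pictures are saved under pics/ and viewed, and the job is handed in when it is done.

Besides the shell and the picture viewer there is one more tool, called after "Request:" as a command line: name --argument value ..., lists and objects as JSON in quotes. arm_command: Moves the arm, as the interface text tells. Its arguments: {"type":"object","properties":{"targets":{"type":"array"}},"required":["targets"]}

```bash
ls; mkdir -p pics; python3 - <<'E'
from cell import env, read_camera, get_calibration
import numpy as np,cv2
print(env.state())
for n in ("side","top"):
    p,d=read_camera(n); np.savez(f'{n}0.npz',p=p,d=d); cv2.imwrite(f'pics/{n}0.png',p)
    c=get_calibration(n); print(n,c)
E
```

```text
pics
{'t': 0.0, 'joints': array([ 1.20337171e+00,  4.91564335e-01,  1.55944406e+00, -2.05843865e-05,
        1.09169315e+00, -1.05582117e-01]), 'qvel': array([-0.00243947, -0.00084651,  0.00103153, -0.00090914,  0.00056795,
        0.00042342]), 'tau': array([ 8.06492535e-04, -6.12665176e+01, -2.58185184e+01,  6.93386444e-02,
        4.82526398e-02, -1.16856295e-04]), 'eef_pos': array([161.66463561, 603.45520843, 191.26064929]), 'tcp_rot': array([-3.14048801e+00, -9.87078177e-05,  2.87975960e+00]), 'ft_force': array([-0.36060047,  0.9061228 , -0.04937883]), 'moment': array([ 0.01124609, -0.02434401,  0.03352297]), 'opening': 0.998084712929309}
side {'vfov': 42.997859588361976, 'cx': 256.41248492108923, 'cy': 186.3265580867701, 'world_from_camera': array([[-9.99284045e-01,  2.25996208e-02, -3.03422934e-02,
         5.24217311e+02],
       [ 3.67857882e-02,  3.92919878e-01, -9.18836642e-01,
         1.39764925e+03],
       [-8.84326952e-03, -9.19294962e-01, -3.93469910e-01,
         6.52895839e+02],
       [ 0.00000000e+00,  0.00000000e+00,  0.00000000e+00,
         1.00000000e+00]])}
top {'vfov': 46.05608281321403, 'cx': 241.12230523866452, 'cy': 198.92664867200406, 'world_from_camera': array([[ 2.37945017e-02, -9.84464333e-01,  1.73964937e-01,
         2.28107698e+02],
       [-9.99703425e-01, -2.43336732e-02, -9.66795289e-04,
         1.34271602e+01],
       [ 5.18498140e-03, -1.73890338e-01, -9.84751373e-01,
         1.35387832e+03],
       [ 0.00000000e+00,  0.00000000e+00,  0.00000000e+00,
         1.00000000e+00]])}
```

View pics/top0.png

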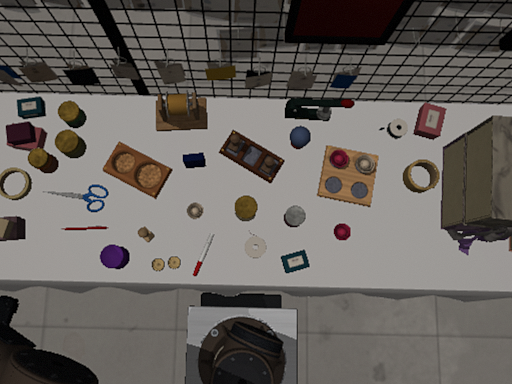

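View pics/side0.png

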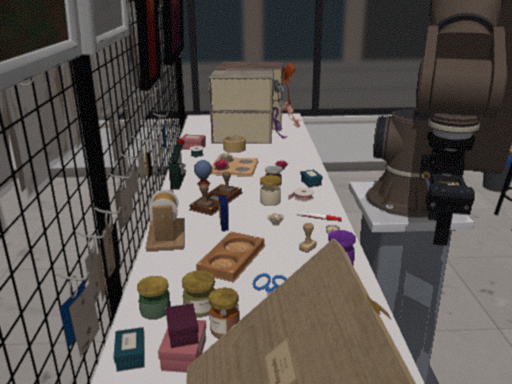

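```bash
cat > h.py <<'E'
import numpy as np,cv2
from cell import get_calibration
def cal(n):
    c=get_calibration(n); f=192/np.tan(np.radians(c['vfov']/2)); return f,c['cx'],c['cy'],np.array(c['world_from_camera'])
def plane(n,uv,z):
    f,cx,cy,T=cal(n); uv=np.atleast_2d(uv).astype(float)
    r=np.c_[(uv[:,0]-cx)/f,(uv[:,1]-cy)/f,np.ones(len(uv))]@T[:3,:3].T
    o=T[:3,3]; s=(z-o[2])/r[:,2]; return o+s[:,None]*r
def cloud(n,d):
    f,cx,cy,T=cal(n); v,u=np.mgrid[0:384,0:512]
    P=np.stack([(u-cx)/f*d,(v-cy)/f*d,d],-1)@T[:3,:3].T+T[:3,3]
    P[d==0]=np.nan; return P
E
python3 - <<'E'
from h import *
z=np.load('top0.npz');p=z['p'];d=z['d']
P=cloud('top',d)
for u,v in [(220,230),(100,180),(380,250),(320,100),(20,100),(420,230),(440,110),(160,230)]: print((u,v),P[v,u].round(1))
cv2.imwrite('pics/topA.png',cv2.resize(p[90:280,80:300],None,fx=3.6,fy=3.1,interpolation=2))
c=p[85:285,90:400]
cv2.imwrite('pics/t1.png',cv2.resize(p[90:280,90:250],None,fx=3.1,fy=3.1,interpolation=2)[:600])
cv2.imwrite('pics/t2.png',cv2.resize(p[90:280,210:400],None,fx=3.1,fy=3.1,interpolation=2))
Z=np.nan_to_num(P[...,2]); 
cv2.imwrite('pics/h.png',cv2.applyColorMap(np.clip(Z*2.5,0,255).astype(np.uint8),2))
E
```

```text
(220, 230) [371.1  73.4  -2.2]
(100, 180) [515.7 445.8  -1.4]
(380, 250) [ 3.225e+02 -4.064e+02  4.000e-01]
(320, 100) [ 747.8 -211.2  105.5]
(20, 100) [750.8 696.3  41.1]
(420, 230) [ 385.2 -527.9    2.8]
(440, 110) [ 750.4 -589.1   44.5]
(160, 230) [3.665e+02 2.534e+02 2.000e-01]
```

View pics/t1.png

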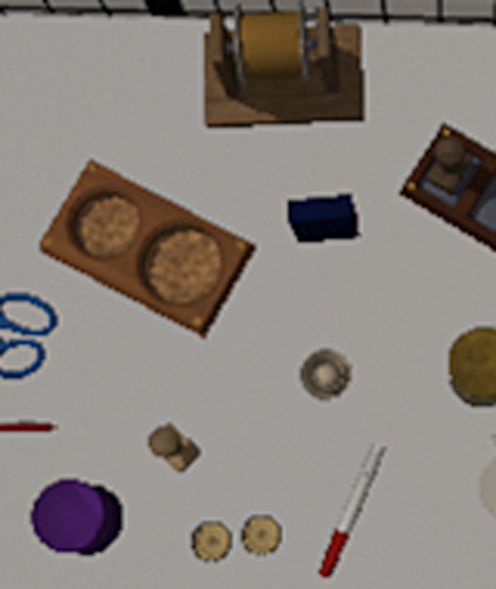

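View pics/t2.png

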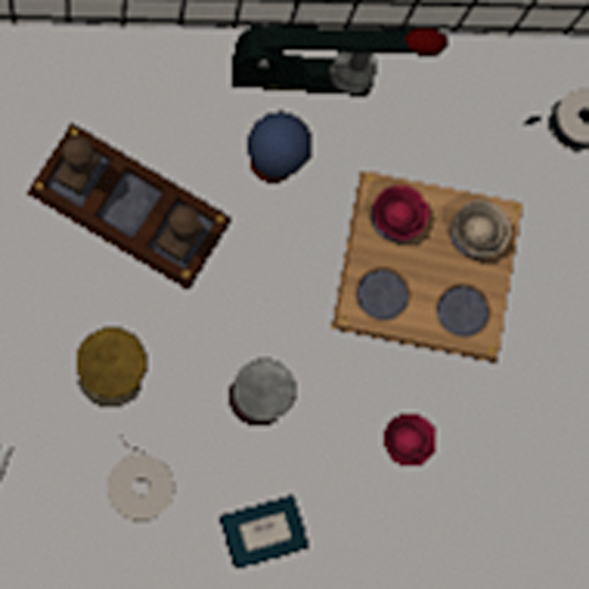

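View pics/h.png

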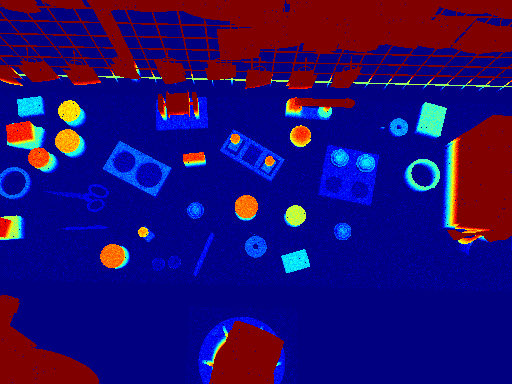

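```bash
cat > meas.py <<'E'
from h import *
def blobs(p,d,box,zlo,zhi,z,n='top',col=None):
    P=cloud(n,d); Z=P[...,2]; u0,v0,u1,v1=box
    m=np.zeros(d.shape,np.uint8); m[v0:v1,u0:u1]=((Z>zlo)&(Z<zhi))[v0:v1,u0:u1]
    if col is not None: m&=col.astype(np.uint8)
    nl,l,s,c=cv2.connectedComponentsWithStats(m)
    k=1+np.argmax(s[1:,4]); mm=(l==k)
    uv=np.argwhere(mm)[:,::-1]
    W=plane(n,uv,z)
    (cc,r)=cv2.minEnclosingCircle(W[:,:2].astype(np.float32))
    return mm,W,dict(n=s[k,4],mean=W.mean(0)[:2].round(1),enc=np.round(cc,1),r=round(r,1),area_d=round(2*np.sqrt(cv2.contourArea(cv2.convexHull(W[:,:2].astype(np.float32)))/np.pi),1),zmed=np.nanmedian(P[...,2][mm]).round(1))
E
python3 - <<'E'
from meas import *
z=np.load('top0.npz');p=z['p'];d=z['d']
for nm,b,a,c,h in [('plum',(280,200,310,232),52,70,60),('cream',(232,190,260,225),72,90,80),('rosec',(328,218,356,245),8,45,22),('rosecr',(183,200,208,222),8,45,22),('stamphandle',(130,222,160,245),45,90,68),('stampbase',(130,222,162,246),10,28,19),('ball',(285,120,315,150),40,100,70),('packet',(178,145,210,172),75,100,85),('purple',(95,240,135,272),70,90,80)]:
    print(nm,blobs(p,d,b,a,c,h)[2])
for nm,b,h,zl in [('tray',(310,135,390,215),14,8),('stand',(95,135,180,205),24,15),('rack',(210,120,295,190),20,13)]:
    mm,W,i=blobs(p,d,b,zl,h+9,h); 
    r=cv2.minAreaRect(cv2.convexHull(W[:,:2].astype(np.float32)))
    print(nm,i,r, [np.round(q) for q in cv2.boxPoints(r)])
    # wells: holes inside
    P=cloud('top',d)
    hull=cv2.convexHull(np.argwhere(mm)[:,::-1].astype(np.int32)); H=np.zeros(d.shape,np.uint8);cv2.fillConvexPoly(H,hull,1)
    H=cv2.erode(H,np.ones((7,7)))
    w=((P[...,2]<(h+6)/2+0.5)&(H>0)).astype(np.uint8)
    nl,l,s,c=cv2.connectedComponentsWithStats(w)
    for k in range(1,nl):
        if s[k,4]>40: print('  well',s[k],c[k].round(1),plane('top',c[k],6).round(1), plane('top',c[k],h).round(1))
E
```

```text
plum {'n': np.int32(322), 'mean': array([ 414.1, -145.7]), 'enc': array([ 413.8, -145.5]), 'r': 29.6, 'area_d': np.float64(57.3), 'zmed': np.float64(58.2)}
cream {'n': np.int32(424), 'mean': array([432.8,  -1.8]), 'enc': array([432.7,  -2.1]), 'r': 33.4, 'area_d': np.float64(64.9), 'zmed': np.float64(77.9)}
rosec {'n': np.int32(239), 'mean': array([ 374.5, -289.4]), 'enc': array([ 373.9, -289.8]), 'r': 26.2, 'area_d': np.float64(49.7), 'zmed': np.float64(20.3)}
rosecr {'n': np.int32(221), 'mean': array([426.9, 148.7]), 'enc': array([428.1, 147.3]), 'r': 26.6, 'area_d': np.float64(48.9), 'zmed': np.float64(19.9)}
stamphandle {'n': np.int32(83), 'mean': array([353.7, 290.5]), 'enc': array([353.8, 290. ]), 'r': 14.7, 'area_d': np.float64(27.3), 'zmed': np.float64(70.3)}
stampbase {'n': np.int32(76), 'mean': array([347.9, 282.3]), 'enc': array([353.3, 289.5]), 'r': 23.7, 'area_d': np.float64(33.9), 'zmed': np.float64(17.7)}
ball {'n': np.int32(359), 'mean': array([ 649.3, -157.8]), 'enc': array([ 649.6, -156.9]), 'r': 33.1, 'area_d': np.float64(62.7), 'zmed': np.float64(77.7)}
packet {'n
[... 1433 characters left out ...]
[534.9 297.1   6. ]] [[530.8 293.3  24. ]]
rack {'n': np.int32(897), 'mean': array([599.9, -17.9]), 'enc': array([603.2, -17.5]), 'r': 98.9, 'area_d': np.float64(137.9), 'zmed': np.float64(18.6)} ((601.937744140625, -16.549118041992188), (184.335205078125, 82.07734680175781), 59.80770492553711) [array([520., -76.], dtype=float32), array([ 591., -117.], dtype=float32), array([684.,  42.], dtype=float32), array([613.,  84.], dtype=float32)]
  well [225 139  21  17  97] [235.3 147.9] [[626.  34.   6.]] [[621.8  33.8  20. ]]
  well [241 144  22  23 262] [251.7 154.5] [[606.  -17.1   6. ]] [[602.1 -16.7  20. ]]
  well [258 154  21  21  96] [268.3 165.1] [[573.8 -68.9   6. ]] [[570.2 -68.   20. ]]
```

```bash
python3 - <<'E'
from meas import *
z=np.load('side0.npz');p=z['p'];d=z['d']
zt=np.load('top0.npz')
a=cv2.resize(zt['p'][218:250,125:165],None,fx=10,fy=10,interpolation=cv2.INTER_CUBIC)
b=cv2.resize(p[215:260,285:330],None,fx=8,fy=8,interpolation=cv2.INTER_CUBIC)
b=b[:a.shape[0]];a=a[:b.shape[0]]
cv2.imwrite('pics/stamp.png',np.clip(np.hstack([a,b])*1.8,0,255).astype(np.uint8))
# side depth cross-checks
P=cloud('side',d)
for nm,(x,y),r,zl,zh in [('plum',(414,-146),45,40,75),('cream',(433,-2),50,60,95),('rosec',(374,-289),35,5,45),('rosecr',(427,148),35,5,45),('stampH',(354,290),25,50,90),('stampB',(354,290),40,4,22)]:
    m=(np.hypot(P[...,0]-x,P[...,1]-y)<r)&(P[...,2]>zl)&(P[...,2]<zh)
    Q=P[m]; 
    if len(Q): print(nm,len(Q),'x',np.percentile(Q[:,0],[2,98]).round(1),Q[:,0].mean().round(1),'ymax',np.percentile(Q[:,1],[2,98]).round(1),'z',np.percentile(Q[:,2],98).round(1))
E
```

```text
plum 120 x [390.6 443.4] 416.9 ymax [-168.1 -111.4] z 60.4
cream 205 x [405.6 467. ] 436.7 ymax [-27.5  33.8] z 80.2
rosec 77 x [354.6 396.9] 374.9 ymax [-308.2 -260.8] z 30.1
rosecr 149 x [406.4 451.2] 429.5 ymax [131.6 174.4] z 28.6
stampH 98 x [343.9 369.3] 357.1 ymax [288.7 307.5] z 74.8
stampB 145 x [333.1 378.9] 357.4 ymax [281.4 318.3] z 21.1
```

View pics/stamp.png

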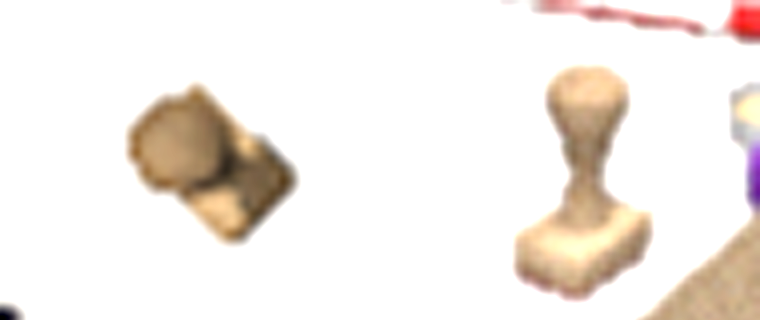

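```bash
python3 - <<'E'
from meas import *
T=lambda x,y:(125+x/10-.45,218+y/10-.45); S=lambda x,y:(285+(x-400)/8-.44,215+y/8-.44)
A=plane('top',[T(295,180),T(235,240),T(195,85)],19); print(A.round(1)); 
for B in (plane('side',[S(518,240),S(578,268),S(650,215)],17),plane('side',[S(518,265),S(578,298),S(648,245)],0)):
    print(B.round(1)); e=B[1:]-B[:-1]; print(np.hypot(e[:,0],e[:,1]),np.degrees(np.arctan2(e[:,1],e[:,0])))
e=A[[0,2]]-A[[1,0]]; print(np.hypot(e[:,0],e[:,1]),np.degrees(np.arctan2(e[:,1],e[:,0])))
# colour masks both, minAreaRect of foot outline
for n,b in (('top',(130,222,162,246)),('side',(285,215,330,260))):
    z=np.load(n+'0.npz'); P=cloud(n,z['d']); m=np.zeros(z['d'].shape,bool); m[b[1]:b[3],b[0]:b[2]]=1
    m&=(P[...,2]>9)&(P[...,2]<26)&(np.hypot(P[...,0]-355,P[...,1]-291)<32)
    Q=P[m][:,:2]; r=cv2.minAreaRect(Q.astype(np.float32)); print(n,m.sum(),r)
# side: holders tops
z=np.load('side0.npz'); P=cloud('side',z['d'])
for nm,(x,y),R,h in [('tray',(548,-311),125,14),('stand',(550,330),112,24),('rack',(602,-16.5),112,20)]:
    m=(np.hypot(P[...,0]-x,P[...,1]-y)<R)&(P[...,2]>h-6)&(P[...,2]<h+7)
    nl,l,s,c=cv2.connectedComponentsWithStats(m.astype(np.uint8)); k=1+np.argmax(s[1:,4])
    uv=np.argwhere(l==k)[:,::-1]; W=plane('side',uv,h)[:,:2]; print(nm,len(W),cv2.minAreaRect(W.astype(np.float32)),np.median(P[l==k][:,2]))
E
```

```text
[[347.7 266.8  19. ]
 [329.6 283.4  19. ]
 [375.1 298.   19. ]]
[[378.4 301.8  17. ]
 [361.4 320.5  17. ]
 [333.4 287.9  17. ]]
[25.25977459 42.93946825] [ 132.34647711 -130.62181485]
[[376.4 288.8   0. ]
 [359.5 310.6   0. ]
 [332.  278.    0. ]]
[27.61647416 42.67792453] [ 127.68791562 -130.26007964]
[24.61228834 41.59221461] [-42.58456506  48.68373458]
top 75 ((352.7354431152344, 290.3502502441406), (41.9069709777832, 28.550024032592773), 50.17308044433594)
side 124 ((355.19927978515625, 294.34051513671875), (46.93161392211914, 31.494304656982422), 44.15586471557617)
tray 448 ((552.387939453125, -301.3116455078125), (173.6776580810547, 160.79197692871094), 80.49396514892578) 12.257615984406755
stand 957 ((553.047607421875, 339.3182373046875), (190.0183868408203, 105.26676940917969), 63.42576599121094) 22.393329472393248
rack 248 ((582.5471801757812, -43.39451599121094), (106.18858337402344, 86.89546203613281), 60.5064811706543) 18.57674834307346
```

```bash
cat > go.py <<'E'
# usage: go.py x y z yaw  -> tool turn rz and shift (m)
import sys
from cell import env
import numpy as np
from scipy.spatial.transform import Rotation as R
s=env.state(); t=[float(a) for a in sys.argv[1:5]]
rot=R.from_euler('xyz',s['tcp_rot']); tgt=R.from_euler('xyz',[np.pi,0,t[3]])
rv=(rot.inv()*tgt).as_rotvec()
dp=np.array(t[:3])-s['eef_pos']
nom=R.from_euler('xyz',[np.pi,0,s['tcp_rot'][2]])
print('t',round(s['t'],2),'pos',s['eef_pos'].round(1),'rot',s['tcp_rot'].round(3),'F',s['ft_force'].round(1),'op',round(s['opening'],3),'q',s['joints'].round(2))
print('turn',rv.round(3),'deg',np.degrees(rv[2]).round(1),'shift m',(nom.inv().apply(dp)/1000).round(4),'len',np.linalg.norm(dp).round())
E
python3 go.py 355 292 150 2.435
```

```text
t 0.1 pos [161.7 603.5 191.3] rot [-3.141 -0.     2.88 ] F [-0.5  0.4  0.2] op 0.999 q [ 1.2   0.49  1.56 -0.    1.09 -0.11]
turn [-0.001  0.     0.445] deg 25.5 shift m [-0.2674 -0.2509  0.0413] len 369.0
```

Request:
arm_command --targets '[[[0,0,0.445],[-0.267,-0.251,0.041],0],[[0,0,0.445],[-0.267,-0.251,0.041],0],[[0,0,0.445],[-0.267,-0.251,0.041],0],[[0,0,0.445],[-0.267,-0.251,0.041],0],[[0,0,0.445],[-0.267,-0.251,0.041],0],[[0,0,0.445],[-0.267,-0.251,0.041],0],[[0,0,0.445],[-0.267,-0.251,0.041],0],[[0,0,0.445],[-0.267,-0.251,0.041],0]]'

```text
t: 0.9
eef_pos: [355.8, 289.2, 150.4]
tcp_rot: [-3.141, -0.0, 2.432]
ft_force: [0.4, 0.8, -0.2]
opening: 0.999
```

```bash
python3 go.py 355 292 44 2.435
```

```text
t 0.9 pos [355.8 289.2 150.4] rot [-3.141 -0.     2.432] F [ 0.4  0.8 -0.2] op 0.999 q [ 0.54  0.31  2.   -0.    0.83 -0.32]
turn [-0.001 -0.    -0.003] deg -0.2 shift m [0.0025 0.0016 0.1064] len 106.0
```

Request:
arm_command --targets '[[[0,0,0],[0,0,0.03],0],[[0,0,0],[0,0,0.06],0],[[0,0,0],[0,0,0.06],0],[[0,0,0],[0,0,0.06],0]]'

```text
t: 1.3
eef_pos: [354.6, 292.2, 91.1]
tcp_rot: [-3.14, -0.0, 2.435]
ft_force: [-0.1, 0.2, 0.3]
opening: 1.001
```

```bash
python3 go.py 355 292 44 2.435;  python3 - <<'E'
from meas import *
from cell import read_camera
p,d=read_camera('top'); cv2.imwrite('pics/a1.png',cv2.resize(p[170:290,90:240],None,fx=4,fy=4,interpolation=2))
E
```

```text
t 1.3 pos [354.6 292.2  91.1] rot [-3.14  -0.     2.435] F [-0.1  0.2  0.3] op 1.001 q [ 0.55  0.41  2.06  0.    0.67 -0.32]
turn [-0.001 -0.    -0.   ] deg -0.0 shift m [-0.0004  0.0001  0.0471] len 47.0
```

View pics/a1.png

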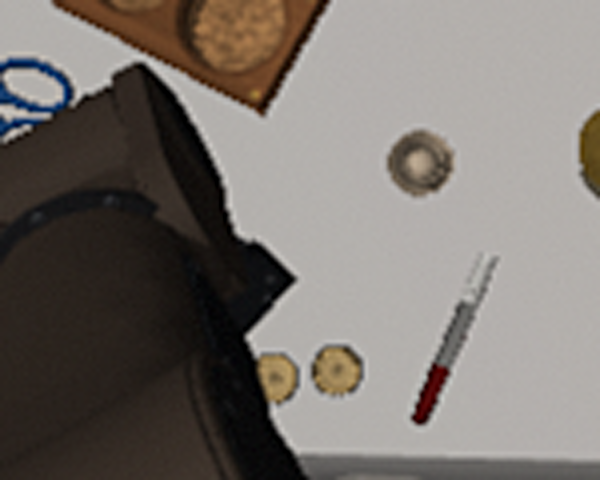

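The top view is hidden by the arm here (only the gripper's corner shows at about (270,280)); the pose itself has settled to within 1 mm. Going down and gripping.

Request:
arm_command --targets '[[[0,0,0],[0,0,0.025],0],[[0,0,0],[0,0,0.047],0],[[0,0,0],[0,0,0.047],0],[[0,0,0],[0,0,0.047],255],[[0,0,0],[0,0,0.047],255],[[0,0,0],[0,0,0.047],255],[[0,0,0],[0,0,0.047],255],[[0,0,0],[0,0,0.047],255]]'

```text
t: 2.15
eef_pos: [354.8, 292.3, 44.3]
tcp_rot: [3.141, 0.0, 2.435]
ft_force: [-0.2, -0.5, -0.0]
opening: 0.634
```

Request:
arm_command --targets '[[[0,0,0],[0,0,0],255],[[0,0,0],[0,0,0],255],[[0,0,0],[0,0,-0.01],255],[[0,0,0],[0,0,-0.03],255],[[0,0,0],[0,0,-0.03],255]]'

```text
t: 2.65
eef_pos: [355.5, 292.7, 75.9]
tcp_rot: [3.139, 0.001, 2.435]
ft_force: [0.7, -0.9, 0.3]
opening: 0.219
```

```bash
python3 go.py 603 -16 160 1.042;  python3 - <<'E'
from meas import *
from cell import read_camera
p,d=read_camera('side'); cv2.imwrite('pics/a2.png',cv2.resize(p[150:300,230:400],None,fx=4,fy=4,interpolation=2))
E
```

```text
t 2.65 pos [355.5 292.7  75.9] rot [3.139e+00 1.000e-03 2.435e+00] F [ 0.7 -0.9  0.3] op 0.219 q [ 0.55  0.44  2.08  0.    0.62 -0.32]
turn [ 3.000e-03 -1.000e-03  1.393e+00] deg 79.8 shift m [-0.3887 -0.0741 -0.0841] len 405.0
```

View pics/a2.png

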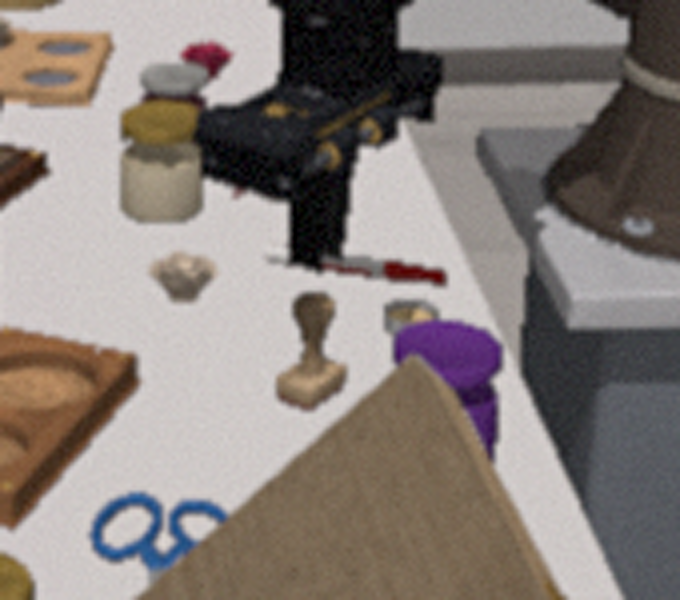

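The side view shows the stamp still standing on the table (crop (312,350)); I lifted before the fingers had finished closing. I'll reopen, check that it hasn't moved, and close for longer.

Request:
arm_command --targets '[[[0,0,0],[0,0,-0.02],0],[[0,0,0],[0,0,-0.02],0],[[0,0,0],[0,0,-0.02],0],[[0,0,0],[0,0,-0.02],0],[[0,0,0],[0,0,-0.02],0],[[0,0,0],[0,0,-0.02],0]]'

```text
t: 3.3
eef_pos: [354.5, 292.1, 93.4]
tcp_rot: [-3.141, -0.0, 2.435]
ft_force: [0.2, 0.6, 1.1]
opening: 0.622
```

```bash
python3 - <<'E'
from meas import *
from cell import read_camera
p,d=read_camera('side'); P=cloud('side',d)
for nm,zl,zh in [('H',50,90),('B',4,22)]:
    m=(np.hypot(P[...,0]-357,P[...,1]-292)<35)&(P[...,2]>zl)&(P[...,2]<zh); m[:, :285]=0;m[:215]=0
    Q=P[m]; print(nm,len(Q),np.percentile(Q[:,0],[2,98]).round(1),Q[:,0].mean().round(1),np.percentile(Q[:,1],[2,98]).round(1))
cv2.imwrite('pics/a3.png',cv2.resize(p[190:270,270:350],None,fx=7,fy=7,interpolation=2))
E
python3 go.py 355 293 45 2.435
```

```text
H 101 [344.3 369.4] 357.3 [288.7 308.5]
B 143 [332.9 378.7] 357.2 [280.7 317.7]
t 3.35 pos [354.6 292.1  93.5] rot [-3.141 -0.     2.435] F [-0.5  0.1 -0.5] op 0.665 q [ 0.55  0.41  2.06  0.    0.68 -0.32]
turn [-0.001 -0.    -0.   ] deg -0.0 shift m [0.0003 0.001  0.0485] len 48.0
```

View pics/a3.png

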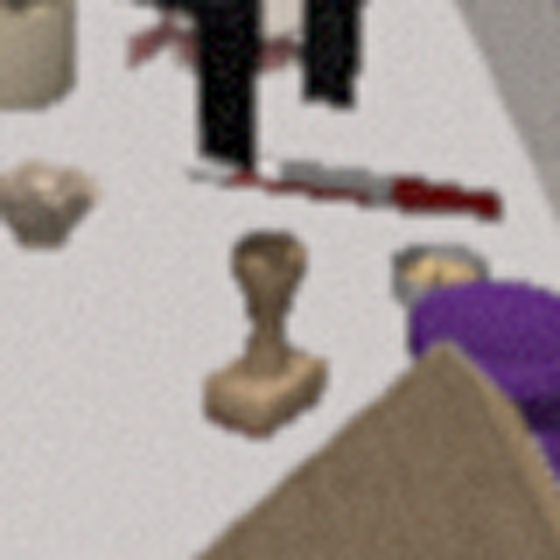

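```bash
python3 - <<'E'
from meas import *
print(plane('side',[(302.2,213),(317,204.2),(309.6,208.6)],93.5).round(1))
E
```

```text
[[369.5 273.   93.5]
 [323.4 222.3  93.5]
 [346.9 248.1  93.5]]
```

Request:
arm_command --targets '[[[0,0,0],[0,0.001,0.025],0],[[0,0,0],[0,0.001,0.048],0],[[0,0,0],[0,0.001,0.048],0],[[0,0,0],[0,0.001,0.048],255],[[0,0,0],[0,0.001,0.048],255],[[0,0,0],[0,0.001,0.048],255],[[0,0,0],[0,0.001,0.048],255],[[0,0,0],[0,0.001,0.048],255]]'

```text
t: 4.15
eef_pos: [355.5, 293.1, 46.3]
tcp_rot: [3.141, 0.0, 2.435]
ft_force: [0.2, -0.1, -0.5]
opening: 0.614
```

Request:
arm_command --targets '[[[0,0,0],[0,0,0],255],[[0,0,0],[0,0,0],255],[[0,0,0],[0,0,0],255],[[0,0,0],[0,0,0],255],[[0,0,0],[0,0,0],255],[[0,0,0],[0,0,0],255]]'

```text
t: 4.75
eef_pos: [356.0, 293.1, 47.8]
tcp_rot: [3.139, 0.001, 2.435]
ft_force: [-4.6, -6.2, 37.9]
opening: 0.167
```

```bash
python3 - <<'E'
from meas import *
from cell import read_camera,env
for z in (93,100,110,115,120): print(plane('side',[(309.6,208.6)],z).round(1))
p,d=read_camera('side'); cv2.imwrite('pics/a4.png',cv2.resize(p[170:270,250:370],None,fx=6,fy=6,interpolation=2))
print(env.state())
E
```

```text
[[346.7 247.1  93. ]]
[[349.  261.5 100. ]]
[[352.1 282.  110. ]]
[[353.7 292.3 115. ]]
[[355.3 302.6 120. ]]
{'t': 4.8, 'joints': array([ 5.45558525e-01,  4.89401680e-01,  2.09750440e+00, -7.32997548e-04,
        5.51994820e-01, -3.18284176e-01]), 'qvel': array([-1.58020819e-03, -2.47493180e-03, -9.24936251e-05,  1.06933966e-03,
       -1.64439024e-04, -9.08309424e-04]), 'tau': array([  1.1569494 , -31.75645709, -10.90025783,   0.64066485,
        -1.87801704,   0.03920312]), 'eef_pos': array([356.07385223, 293.09882702,  47.87643347]), 'tcp_rot': array([3.13915702e+00, 1.20897343e-03, 2.43526117e+00]), 'ft_force': array([-3.85359728, -6.12254733, 38.76919195]), 'moment': array([-1.40405085,  0.7887586 ,  0.05815672]), 'opening': 0.16242512892053762}
```

View pics/a4.png

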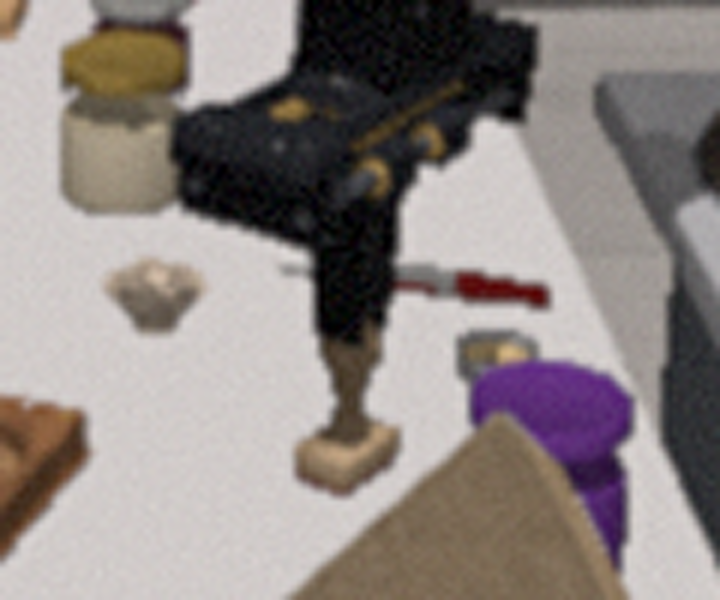

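```bash
python3 - <<'E'
from meas import *
from cell import read_camera,env
p,d=read_camera('side'); P=cloud('side',d)
for v in range(205,245,2): print(v,p[v,307],P[v,307].round(1),P[v,311].round(1))
E
```

```text
205 [ 8  2 14] [364.3 316.8 137. ] [353.5 311.  133.9]
207 [24 23 26] [364.  316.2 131.2] [350.4 293.  119.8]
209 [15 19 14] [363.3 312.9 124.1] [349.3 287.3 111.4]
211 [ 6 18 11] [nan nan nan] [349.7 291.2 107.6]
213 [12 11 14] [362.7 311.1 112.1] [349.7 292.3 102.5]
215 [10  6 14] [362.6 311.5 106.8] [349.  289.2  95.3]
217 [13 13 19] [362.6 312.6 101.7] [349.2 291.3  90.6]
219 [16 12  7] [362.6 313.9  96.8] [348.7 289.8  84.1]
221 [11  7 15] [361.8 309.9  89.1] [348.9 292.1  79.6]
223 [22 16 12] [361.5 308.9  82.9] [348.3 290.   72.7]
225 [1 0 0] [361.  306.8  76.1] [349.7 300.1  72.3]
227 [33 45 53] [360.9 307.4  70.7] [350.3 304.8  69.1]
229 [50 67 80] [360.2 304.1  63.2] [350.6 308.1  65.1]
231 [50 65 77] [359.9 303.   56.8] [350.1 306.1  58.2]
233 [47 64 76] [359.4 301.3  50.1] [348.8 299.3  48.7]
235 [41 56 70] [359.2 301.3  44.3] [335.9 220.2  -1.1]
237 [43 55 70] [358.8 299.5  37.4] [337.2 229.7  -2.1]
239 [46 63 77] [358.1 296.4  29.8] [344.8 278.   19. ]
241 [49 68 82] [358.5 300.1  26. ] [346.1 287.7  18.6]
243 [57 74 90] [nan nan nan] [347.5 297.9  18.4]
```

The depth readings on the finger put its end at z ≈ 71 where the state says 47.8 (and ≈ 115 against 93.5 when open). The real fingertips therefore sit about 22–23 mm above the reported TCP, so I pinched only the dome of the handle. I'll open, then measure the offset properly.

Request:
arm_command --targets '[[[0,0,0],[0,0,0],0],[[0,0,0],[0,0,0],0],[[0,0,0],[0,0,0],0],[[0,0,0],[0,0,0],0],[[0,0,0],[0,0,0],0],[[0,0,0],[0,0,0],0],[[0,0,0],[0,0,0],0],[[0,0,0],[0,0,0],0]]'

```text
t: 5.65
eef_pos: [355.5, 293.0, 46.2]
tcp_rot: [3.141, 0.0, 2.435]
ft_force: [0.3, -0.9, 1.5]
opening: 0.775
```

```bash
python3 go.py 355.5 293 22 2.435; python3 - <<'E'
from meas import *
from cell import read_camera,env
p,d=read_camera('side'); P=cloud('side',d); np.savez('s5.npz',p=p,d=d)
cv2.imwrite('pics/a5.png',cv2.resize(p[170:270,250:370],None,fx=6,fy=6,interpolation=2))
dark=(p.max(2)<40)
for u in (298,300,302,304,306,314,316,318,320):
    vs=[v for v in range(190,240) if dark[v,u] and abs(P[v,u,1]-293)<80]
    if vs: print(u,vs[-1],P[vs[-1],u].round(1))
E
```

```text
t 5.65 pos [355.5 293.   46.2] rot [3.141 0.    2.435] F [ 0.3 -0.9  1.5] op 0.775 q [ 0.55  0.49  2.1   0.    0.55 -0.32]
turn [ 0.001  0.    -0.   ] deg -0.0 shift m [-0.      0.      0.0242] len 24.0
298 229 [385.4 320.8  72.9]
300 230 [381.2 327.9  73.7]
302 230 [377.  333.9  76.8]
304 194 [379.3 365.  188.5]
306 200 [373.3 359.  170.2]
314 217 [335.7 256.2  72.6]
316 218 [331.7 264.9  73.9]
318 219 [326.8 267.3  72.1]
320 218 [322.1 270.   76.2]
```

View pics/a5.png

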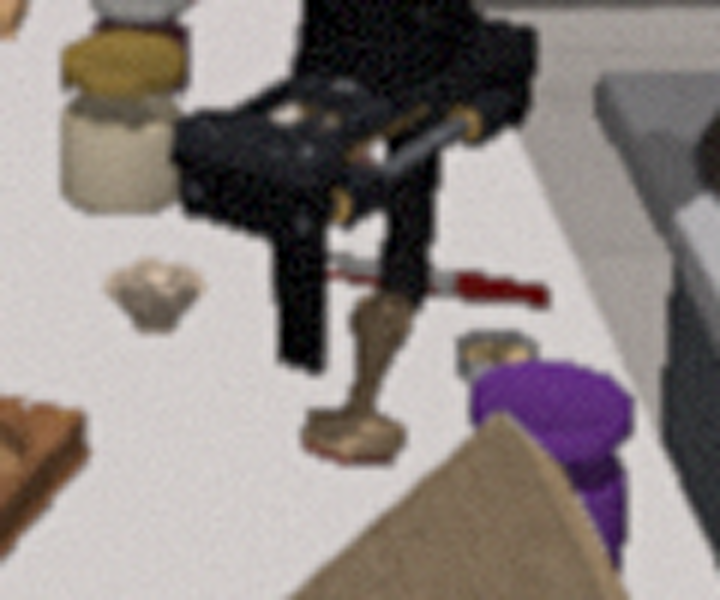

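Request:
arm_command --targets '[[[0,0,0],[0,0,0],80]]'

```text
t: 5.8
eef_pos: [355.3, 292.9, 45.8]
tcp_rot: [-3.142, -0.0, 2.435]
ft_force: [-0.9, 1.0, -0.1]
opening: 0.819
```

```bash
python3 - <<'E'
from meas import *
from cell import read_camera,env
p,d=read_camera('side'); print(env.state()['opening'],env.state()['ft_force'])
cv2.imwrite('pics/a6.png',cv2.resize(p[170:270,250:370],None,fx=6,fy=6,interpolation=2))
E
```

```text
0.791494650785096 [-0.31083875  1.16401872 -0.77141979]
```

View pics/a6.png

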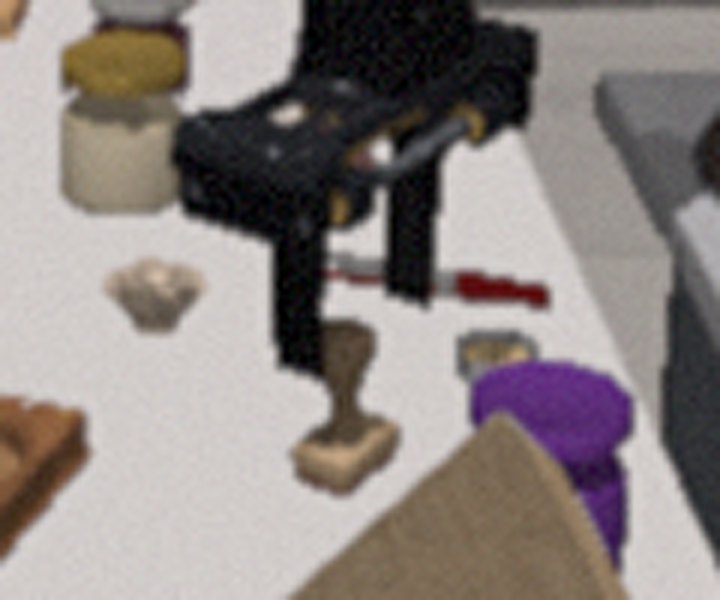

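The stamp rocked as the grip opened and has come back upright (crop (345,410)). I'll lift clear and measure it again.

Request:
arm_command --targets '[[[0,0,0],[0,0,-0.02],60],[[0,0,0],[0,0,-0.05],60],[[0,0,0],[0,0,-0.05],60],[[0,0,0],[0,0,-0.05],60]]'

```text
t: 6.25
eef_pos: [355.4, 293.0, 95.9]
tcp_rot: [3.14, 0.0, 2.435]
ft_force: [-0.0, -0.7, 0.1]
opening: 0.763
```

```bash
python3 - <<'E'
from meas import *
from cell import read_camera,env
p,d=read_camera('side'); P=cloud('side',d)
for nm,zl,zh in [('H',50,90),('B',4,24)]:
    m=(np.hypot(P[...,0]-357,P[...,1]-292)<38)&(P[...,2]>zl)&(P[...,2]<zh)&(p.max(2)>45); m[:, :285]=0;m[:215]=0
    Q=P[m]; print(nm,len(Q),np.percentile(Q[:,0],[2,98]).round(1),Q[:,0].mean().round(1),np.percentile(Q[:,1],[2,98]).round(1),cv2.minAreaRect(Q[Q[:,2]>8][:,:2].astype(np.float32)))
cv2.imwrite('pics/a7.png',cv2.resize(p[190:265,270:350],None,fx=7,fy=7,interpolation=2))
dark=(p.max(2)<45)
for u in range(294,324,2):
    vs=[v for v in range(170,232) if dark[v,u] and abs(P[v,u,1]-293)<80]
    if vs: print(u,vs[-1],P[vs[-1],u].round(1),P[vs[-1]-2,u].round(1))
E
python3 go.py 355.5 293 22 2.435; 
```

```text
H 100 [344.5 369.4] 357.3 [289.6 308.3] ((356.6259460449219, 298.3531799316406), (22.730140686035156, 23.47189712524414), 34.71662139892578)
B 149 [333.1 379.1] 357.2 [281.3 317.1] ((355.3032531738281, 293.5324401855469), (47.795597076416016, 29.85637092590332), 48.171165466308594)
294 189 [402.7 362.6 200.8] [402.9 363.4 206.2]
296 195 [393.  324.1 168. ] [393.6 327.9 175. ]
298 211 [387.1 324.7 125. ] [387.6 327.  131.5]
300 212 [381.9 323.3 121.4] [383.2 331.8 131. ]
302 212 [378.  330.4 124.8] [378.7 334.7 132.3]
304 203 [374.3 334.3 150.8] [375.2 339.4 158.6]
306 181 [374.3 355.3 217.2] [376.9 372.1 229.2]
308 181 [370.3 359.7 218.9] [368.6 347.5 218.9]
310 186 [365.7 363.2 207.7] [365.2 358.8 210.8]
312 185 [359.5 352.8 205.6] [359.8 353.4 211. ]
314 185 [353.2 343.1 201.4] [353.8 345.4 207.5]
316 201 [333.7 264.8 122.9] [333.7 263.6 128. ]
318 201 [328.7 266.  123.3] [329.3 268.2 130. ]
320 202 [324.3 271.4 122.9] [324.5 270.7 128.2]
322 189 [320.8 271.7 159.3] [320.9 270.4 164.3]
t 6.3 pos [355.1 292.8  95.4] rot [-3.141 -0.     2.435] F [-0.9 -0.2 -0.4] op 0.76 q [ 0.55  0.4   2.06  0.    0.68 -0.32]
turn [-0. -0. -0.] deg -0.0 shift m [-0.0002  0.0004  0.0734] len 73.0
```

View pics/a7.png

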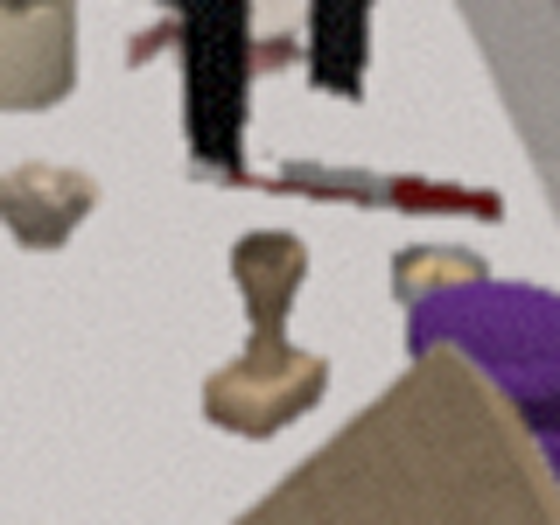

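Request:
arm_command --targets '[[[0,0,0],[0,0,0.03],60],[[0,0,0],[0,0,0.06],60],[[0,0,0],[0,0,0.075],60],[[0,0,0],[0,0,0.075],60],[[0,0,0],[0,0,0.075],255],[[0,0,0],[0,0,0.075],255],[[0,0,0],[0,0,0.075],255],[[0,0,0],[0,0,0.075],255]]'

```text
t: 7.1
eef_pos: [355.6, 293.1, 21.5]
tcp_rot: [3.14, 0.0, 2.435]
ft_force: [0.0, 0.4, 0.7]
opening: 0.483
```

Request:
arm_command --targets '[[[0,0,0],[0,0,0],255],[[0,0,0],[0,0,0],255],[[0,0,0],[0,0,0],255],[[0,0,0],[0,0,0],255],[[0,0,0],[0,0,0],255]]'

```text
t: 7.6
eef_pos: [355.3, 293.0, 20.9]
tcp_rot: [3.141, -0.0, 2.435]
ft_force: [-1.3, -0.7, 3.6]
opening: 0.282
```

Request:
arm_command --targets '[[[0,0,0],[0,0,0],255],[[0,0,0],[0,0,-0.01],255],[[0,0,0],[0,0,-0.03],255],[[0,0,0],[0,0,-0.06],255],[[0,0,0],[0,0,-0.1],255],[[0,0,0],[0,0,-0.13],255],[[0,0,0],[0,0,-0.13],255]]'

```text
t: 8.3
eef_pos: [356.5, 293.8, 154.7]
tcp_rot: [3.135, 0.002, 2.435]
ft_force: [0.6, 0.4, -1.5]
opening: 0.281
```

```bash
python3 go.py 603.5 -15.5 150 1.042; python3 - <<'E'
from meas import *
from cell import read_camera,env
p,d=read_camera('side'); P=cloud('side',d)
cv2.imwrite('pics/a8.png',cv2.resize(p[150:265,250:370],None,fx=5,fy=5,interpolation=2))
E
```

```text
t 8.3 pos [356.5 293.8 154.7] rot [3.135e+00 2.000e-03 2.435e+00] F [ 0.6  0.4 -1.5] op 0.281 q [ 0.55  0.31  1.99  0.    0.83 -0.32]
turn [ 0.007 -0.003  1.393] deg 79.8 shift m [-0.3886 -0.0749  0.0047] len 396.0
```

View pics/a8.png

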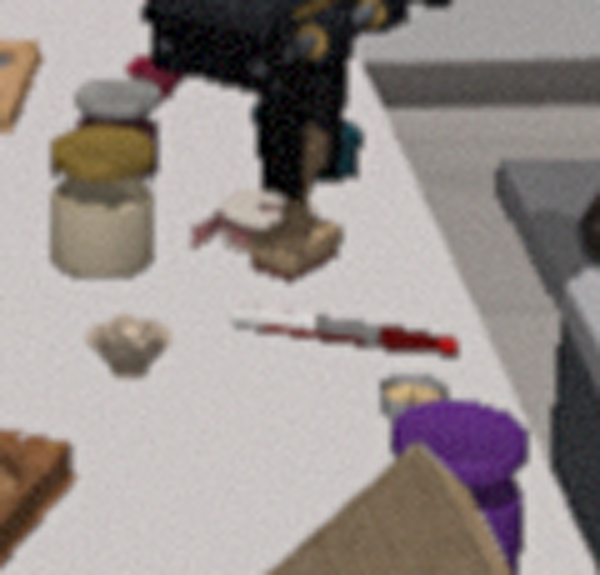

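Request:
arm_command --targets '[[[0,0,0.07],[-0.019,-0.004,0],255],[[0,0,0.21],[-0.058,-0.011,0],255],[[0,0,0.35],[-0.097,-0.019,0],255],[[0,0,0.49],[-0.136,-0.026,0],255],[[0,0,0.63],[-0.175,-0.034,0],255],[[0,0,0.77],[-0.214,-0.041,0],255],[[0,0,0.91],[-0.253,-0.049,0],255],[[0,0,1.05],[-0.292,-0.056,0],255]]'

```text
t: 9.15
eef_pos: [541.1, 59.2, 149.6]
tcp_rot: [-3.139, 0.0, 1.379]
ft_force: [0.6, 0.1, -0.8]
opening: 0.282
```

```bash
python3 go.py 603.5 -15.5 150 1.042
```

```text
t 9.15 pos [541.1  59.2 149.6] rot [-3.139  0.     1.379] F [ 0.6  0.1 -0.8] op 0.282 q [-0.01  0.43  1.8   0.    0.91  0.18]
turn [-0.002  0.001  0.337] deg 19.3 shift m [-0.0614  0.0755 -0.0004] len 97.0
```

Request:
arm_command --targets '[[[0,0,0.13],[-0.024,0.029,0],255],[[0,0,0.26],[-0.046,0.056,0],255],[[0,0,0.337],[-0.061,0.074,0],255],[[0,0,0.337],[-0.061,0.074,0],255],[[0,0,0.337],[-0.061,0.074,0],255]]'

```text
t: 9.65
eef_pos: [601.6, -12.9, 149.4]
tcp_rot: [-3.139, 0.001, 1.048]
ft_force: [-0.5, -0.6, -1.0]
opening: 0.277
```

```bash
python3 go.py 603.5 -15.5 90 1.042
```

```text
t 9.65 pos [601.6 -12.9 149.4] rot [-3.139e+00  1.000e-03  1.048e+00] F [-0.5 -0.6 -1. ] op 0.277 q [-0.13  0.5   1.66  0.    0.98  0.39]
turn [-0.003  0.001  0.006] deg 0.4 shift m [-0.0013  0.0029  0.0594] len 59.0
```

Request:
arm_command --targets '[[[0,0,0.006],[-0.001,0.003,0.02],255],[[0,0,0.006],[-0.001,0.003,0.05],255],[[0,0,0.006],[-0.001,0.003,0.07],255],[[0,0,0.006],[-0.001,0.003,0.07],255],[[0,0,0.006],[-0.001,0.003,0.07],255]]'

```text
t: 10.15
eef_pos: [604.2, -14.5, 81.1]
tcp_rot: [-3.141, 0.0, 1.043]
ft_force: [-0.3, -0.3, -0.4]
opening: 0.282
```

```bash
python3 go.py 603.5 -15.5 30 1.042; python3 - <<'E'
from meas import *
from cell import read_camera,env
p,d=read_camera('side'); 
q,d=read_camera('top'); 
cv2.imwrite('pics/a9.png',np.hstack([cv2.resize(p[140:220,180:260],None,fx=5,fy=5,interpolation=2),cv2.resize(q[110:190,205:285],None,fx=5,fy=5,interpolation=2)]))
E
```

```text
t 10.15 pos [604.2 -14.5  81.1] rot [-3.141  0.     1.043] F [-0.3 -0.3 -0.4] op 0.282 q [-0.13  0.59  1.72  0.    0.83  0.39]
turn [-0.001  0.     0.001] deg 0.1 shift m [-0.0012 -0.0001  0.0511] len 51.0
```

View pics/a9.png

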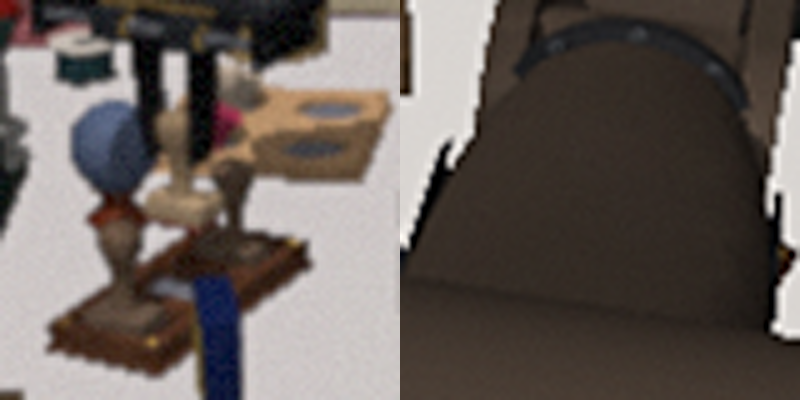

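Request:
arm_command --targets '[[[0,0,0],[-0.001,0,0.02],255],[[0,0,0],[-0.001,0,0.035],255],[[0,0,0],[-0.001,0,0.042],255],[[0,0,0],[-0.001,0,0.047],255],[[0,0,0],[-0.001,0,0.05],255],[[0,0,0],[-0.001,0,0.051],255],[[0,0,0],[-0.001,0,0.051],255]]'

```text
t: 10.95
eef_pos: [604.2, -16.1, 30.2]
tcp_rot: [3.141, -0.0, 1.042]
ft_force: [-0.7, -0.5, 0.1]
opening: 0.282
```

```bash
python3 go.py 603.5 -15.5 28 1.042; python3 - <<'E'
from meas import *
from cell import read_camera,env
p,d=read_camera('side'); 
cv2.imwrite('pics/a10.png',np.hstack([cv2.resize(p[140:220,180:260],None,fx=6,fy=6,interpolation=2)]))
E
```

```text
t 10.95 pos [604.2 -16.1  30.2] rot [ 3.141 -0.     1.042] F [-0.7 -0.5  0.1] op 0.282 q [-0.14  0.66  1.75  0.    0.73  0.39]
turn [ 0. -0. -0.] deg -0.0 shift m [ 0.0002 -0.0009  0.0022] len 2.0
```

View pics/a10.png

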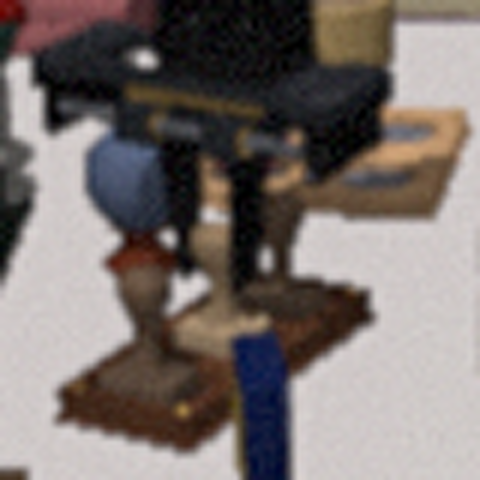

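Request:
arm_command --targets '[[[0,0,0],[0,0,0.001],255],[[0,0,0],[0,0,0.002],255],[[0,0,0],[0,0,0.003],255],[[0,0,0],[0,0,0.003],255]]'

```text
t: 11.4
eef_pos: [604.1, -16.1, 27.0]
tcp_rot: [3.141, -0.0, 1.042]
ft_force: [-0.5, 0.7, 2.1]
opening: 0.279
```

Request:
arm_command --targets '[[[0,0,0],[0,0,0.001],255],[[0,0,0],[0,0,0.002],255],[[0,0,0],[0,0,0.002],255]]'

```text
t: 11.7
eef_pos: [604.3, -15.9, 26.7]
tcp_rot: [3.14, -0.001, 1.042]
ft_force: [-6.5, 1.4, 22.8]
opening: 0.281
```

Request:
arm_command --targets '[[[0,0,0],[0,0,-0.002],255],[[0,0,0],[0,0,-0.002],100],[[0,0,0],[0,0,-0.002],100],[[0,0,0],[0,0,-0.002],100],[[0,0,0],[0,0,-0.002],100],[[0,0,0],[0,0,-0.002],100],[[0,0,0],[0,0,-0.002],100],[[0,0,0],[0,0,-0.002],100]]'

```text
t: 12.5
eef_pos: [604.1, -16.1, 26.8]
tcp_rot: [-3.142, -0.0, 1.042]
ft_force: [0.4, -0.1, 0.6]
opening: 0.606
```

Request:
arm_command --targets '[[[0,0,0],[0,0,-0.01],100],[[0,0,0],[0,0,-0.03],60],[[0,0,0],[0,0,-0.07],0],[[0,0,0],[0,0,-0.12],0],[[0,0,0],[0,0,-0.12],0],[[0,0,0],[0,0,-0.12],0]]'

```text
t: 13.1
eef_pos: [604.4, -16.1, 148.5]
tcp_rot: [3.139, -0.001, 1.042]
ft_force: [0.6, -0.2, -0.4]
opening: 0.965
```

```bash
python3 go.py 425 149 90 1.571; python3 - <<'E'
from meas import *
from cell import read_camera,env
p,d=read_camera('side'); 
cv2.imwrite('pics/a11.png',np.hstack([cv2.resize(p[140:220,180:260],None,fx=6,fy=6,interpolation=2)]))
E
```

```text
t 13.1 pos [604.4 -16.1 148.5] rot [ 3.139e+00 -1.000e-03  1.042e+00] F [ 0.6 -0.2 -0.4] op 0.965 q [-0.14  0.51  1.66  0.    0.97  0.39]
turn [ 0.003 -0.    -0.529] deg -30.3 shift m [ 0.052  -0.2382  0.0585] len 251.0
```

View pics/a11.png

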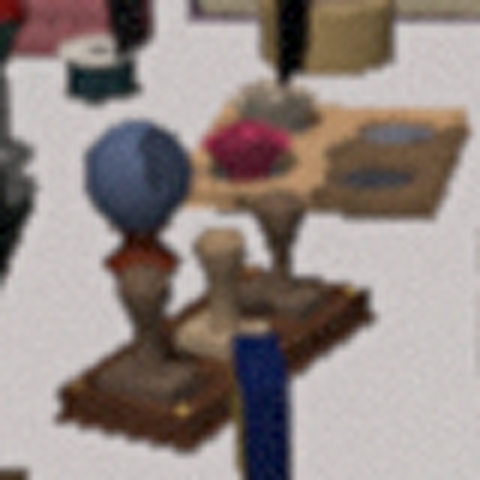

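The stamp sits in the middle pocket between the dark ones, upright (crop (215,300)). Contact came at exactly the predicted height. Next is the cream rose.

```bash
python3 go.py 428.5 150 80 0.602
```

```text
t 13.15 pos [603.8 -16.1 147.1] rot [ 3.141 -0.     1.042] F [ 0.3  0.1 -1.3] op 0.985 q [-0.14  0.51  1.66  0.    0.97  0.39]
turn [ 0.   -0.    0.44] deg 25.2 shift m [ 0.0549 -0.2351  0.0671] len 251.0
```

Request:
arm_command --targets '[[[0,0,0.1],[0.01,-0.045,0],0],[[0,0,0.2],[0.02,-0.09,0],0],[[0,0,0.3],[0.032,-0.137,0.01],0],[[0,0,0.4],[0.044,-0.187,0.03],0],[[0,0,0.44],[0.055,-0.235,0.05],0],[[0,0,0.44],[0.055,-0.235,0.067],0],[[0,0,0.44],[0.055,-0.235,0.067],0],[[0,0,0.44],[0.055,-0.235,0.067],0]]'

```text
t: 13.95
eef_pos: [429.2, 149.8, 79.5]
tcp_rot: [-3.141, 0.001, 0.602]
ft_force: [1.2, 0.1, 0.1]
opening: 1.002
```

```bash
python3 go.py 428.5 150 -12 0.602;python3 - <<'E'
from meas import *
from cell import read_camera,env
p,d=read_camera('side'); 
cv2.imwrite('pics/a12.png',np.hstack([cv2.resize(p[140:240,230:330],None,fx=5,fy=5,interpolation=2)]))
E
```

```text
t 13.95 pos [429.2 149.8  79.5] rot [-3.141e+00  1.000e-03  6.020e-01] F [1.2 0.1 0.1] op 1.002 q [0.19 0.43 2.08 0.   0.63 1.16]
turn [-0.001  0.001  0.   ] deg 0.0 shift m [-0.0004 -0.0005  0.0915] len 92.0
```

View pics/a12.png

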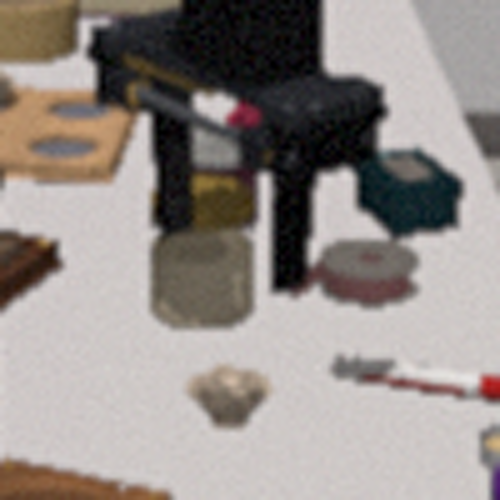

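Request:
arm_command --targets '[[[0,0,0],[0,0,0.03],0],[[0,0,0],[0,0,0.06],0],[[0,0,0],[0,0,0.08],0],[[0,0,0],[0,0,0.091],0],[[0,0,0],[0,0,0.091],0],[[0,0,0],[0,0,0.091],255],[[0,0,0],[0,0,0.091],255],[[0,0,0],[0,0,0.091],255]]'

```text
t: 14.8
eef_pos: [429.4, 150.0, -10.3]
tcp_rot: [3.141, -0.002, 0.602]
ft_force: [0.9, 0.6, -0.1]
opening: 0.804
```

Request:
arm_command --targets '[[[0,0,0],[0,0,0],255],[[0,0,0],[0,0,0],255],[[0,0,0],[0,0,0],255],[[0,0,0],[0,0,0],255],[[0,0,0],[0,0,0],255]]'

```text
t: 15.3
eef_pos: [429.0, 150.0, -11.1]
tcp_rot: [3.142, -0.0, 0.602]
ft_force: [-0.6, -0.5, 3.3]
opening: 0.506
```

Request:
arm_command --targets '[[[0,0,0],[0,0,-0.005],255],[[0,0,0],[0,0,-0.02],255],[[0,0,0],[0,0,-0.04],255],[[0,0,0],[0,0,-0.04],255]]'

```text
t: 15.7
eef_pos: [429.8, 150.2, 30.6]
tcp_rot: [3.14, -0.003, 0.602]
ft_force: [0.4, 0.5, -0.2]
opening: 0.504
```

```bash
python3 go.py 428.5 150 120 0.602;python3 - <<'E'
from meas import *
from cell import read_camera,env
p,d=read_camera('side'); 
cv2.imwrite('pics/a13.png',np.hstack([cv2.resize(p[140:240,230:330],None,fx=5,fy=5,interpolation=2)]))
E
```

```text
t 15.7 pos [429.8 150.2  30.6] rot [ 3.14e+00 -3.00e-03  6.02e-01] F [ 0.4  0.5 -0.2] op 0.504 q [0.19 0.52 2.12 0.   0.5  1.16]
turn [ 0.001 -0.003 -0.   ] deg -0.0 shift m [-0.0012 -0.0006 -0.0894] len 89.0
```

View pics/a13.png

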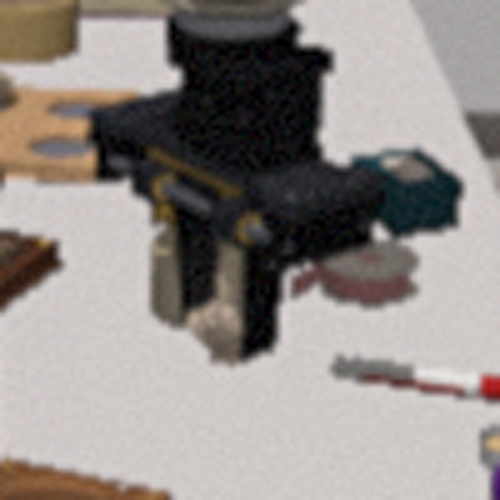

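Request:
arm_command --targets '[[[0,0,0],[0,0,-0.03],255],[[0,0,0],[0,0,-0.065],255],[[0,0,0],[0,0,-0.085],255],[[0,0,0],[0,0,-0.085],255]]'

```text
t: 16.15
eef_pos: [429.8, 150.1, 115.3]
tcp_rot: [3.14, -0.003, 0.602]
ft_force: [0.2, 0.4, -0.9]
opening: 0.504
```

```bash
python3 go.py 504 -342 115 0.602
```

```text
t 16.15 pos [429.8 150.1 115.3] rot [ 3.14e+00 -3.00e-03  6.02e-01] F [ 0.2  0.4 -0.9] op 0.504 q [0.19 0.36 2.05 0.   0.72 1.16]
turn [ 0.001 -0.003 -0.   ] deg -0.0 shift m [-2.175e-01  4.477e-01  3.000e-04] len 498.0
```

Request:
arm_command --targets '[[[0,0,0],[-0.009,0.018,0],255],[[0,0,0],[-0.026,0.054,0],255],[[0,0,0],[-0.046,0.095,0],255],[[0,0,0],[-0.066,0.136,0],255],[[0,0,0],[-0.086,0.177,0],255],[[0,0,0],[-0.106,0.218,0],255],[[0,0,0],[-0.126,0.259,0],255],[[0,0,0],[-0.146,0.3,0],255]]'

```text
t: 16.95
eef_pos: [477.8, -181.8, 111.9]
tcp_rot: [-3.14, 0.001, 0.601]
ft_force: [0.9, 0.6, -0.1]
opening: 0.505
```

```bash
python3 go.py 504 -342 115 0.602
```

```text
t 16.95 pos [ 477.8 -181.8  111.9] rot [-3.14e+00  1.00e-03  6.01e-01] F [ 0.9  0.6 -0.1] op 0.505 q [-0.49  0.44  1.92  0.    0.79  0.48]
turn [-0.002  0.001 -0.001] deg -0.0 shift m [-0.0691  0.1469 -0.0031] len 162.0
```

Request:
arm_command --targets '[[[0,0,0],[-0.018,0.037,0],255],[[0,0,0],[-0.037,0.075,0],255],[[0,0,0],[-0.054,0.112,0],255],[[0,0,0],[-0.066,0.138,0.01],255],[[0,0,0],[-0.071,0.148,0.025],255],[[0,0,0],[-0.071,0.148,0.05],255],[[0,0,0],[-0.071,0.148,0.07],255],[[0,0,0],[-0.071,0.148,0.07],255]]'

```text
t: 17.75
eef_pos: [501.9, -340.1, 39.5]
tcp_rot: [-3.135, 0.002, 0.602]
ft_force: [0.7, 0.5, 0.4]
opening: 0.504
```

```bash
python3 go.py 504 -342 0 0.602;python3 - <<'E'
from meas import *
from cell import read_camera,env
p,d=read_camera('side'); q,_=read_camera('top')
cv2.imwrite('pics/a14.png',np.hstack([cv2.resize(p[120:200,190:290],None,fx=5,fy=5,interpolation=2),cv2.resize(q[130:210,310:390],None,fx=5,fy=5,interpolation=2)])[:, :800])
E
```

```text
t 17.75 pos [ 501.9 -340.1   39.5] rot [-3.135e+00  2.000e-03  6.020e-01] F [0.7 0.5 0.4] op 0.504 q [-0.7   0.65  1.74  0.    0.76  0.26]
turn [-0.007  0.002  0.   ] deg 0.0 shift m [0.0007 0.0027 0.0395] len 40.0
```

View pics/a14.png

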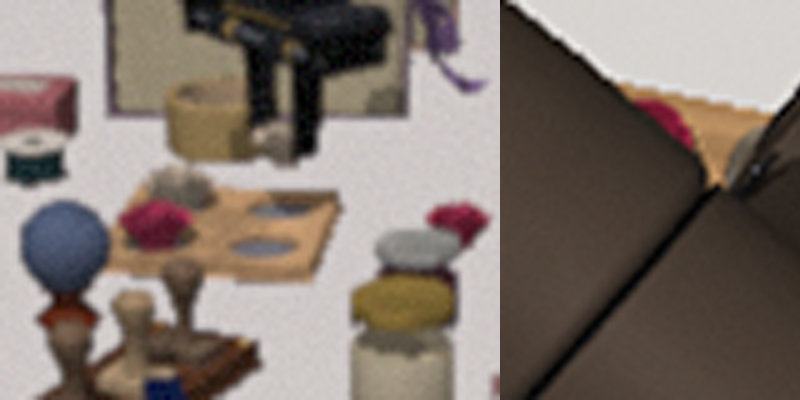

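Request:
arm_command --targets '[[[0,0,0],[0,0.001,0.015],255],[[0,0,0],[0,0.001,0.028],255],[[0,0,0],[0,0.001,0.036],255],[[0,0,0],[0,0.001,0.04],255],[[0,0,0],[0,0.001,0.041],255],[[0,0,0],[0,0.001,0.041],255]]'

```text
t: 18.45
eef_pos: [504.3, -343.1, 2.8]
tcp_rot: [3.142, -0.0, 0.602]
ft_force: [0.4, -0.2, 0.3]
opening: 0.503
```

```bash
python3 go.py 504 -342 -5 0.602;python3 - <<'E'
from meas import *
from cell import read_camera,env
p,d=read_camera('side')
cv2.imwrite('pics/a15.png',cv2.resize(p[120:200,190:290],None,fx=7,fy=7,interpolation=2))
E
```

```text
t 18.45 pos [ 504.3 -343.1    2.8] rot [ 3.142 -0.     0.602] F [ 0.4 -0.2  0.3] op 0.503 q [-0.71  0.71  1.75  0.    0.68  0.26]
turn [ 0. -0. -0.] deg -0.0 shift m [ 0.0004 -0.0011  0.0078] len 8.0
```

View pics/a15.png

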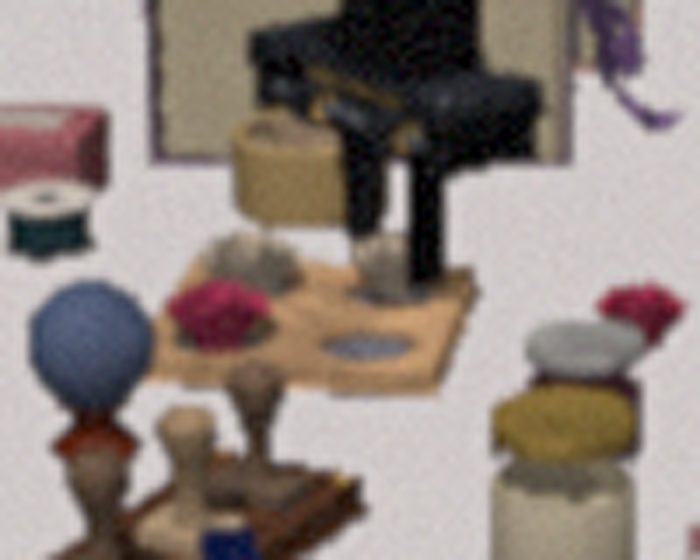

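Request:
arm_command --targets '[[[0,0,0],[0,-0.001,0.003],255],[[0,0,0],[0,-0.001,0.005],255],[[0,0,0],[0,-0.001,0.007],255],[[0,0,0],[0,-0.001,0.007],255],[[0,0,0],[0,-0.001,0.007],255]]'

```text
t: 19.0
eef_pos: [503.7, -342.2, -4.2]
tcp_rot: [-3.142, -0.0, 0.602]
ft_force: [0.4, 0.5, -0.5]
opening: 0.501
```

Request:
arm_command --targets '[[[0,0,0],[0,0,0.001],255],[[0,0,0],[0,0,0.0015],255],[[0,0,0],[0,0,0.0015],255]]'

```text
t: 19.3
eef_pos: [503.8, -342.3, -5.1]
tcp_rot: [3.141, -0.0, 0.602]
ft_force: [-1.4, 0.9, 6.6]
opening: 0.508
```

Request:
arm_command --targets '[[[0,0,0],[0,0,-0.001],255],[[0,0,0],[0,0,-0.001],75],[[0,0,0],[0,0,-0.001],75],[[0,0,0],[0,0,-0.001],75],[[0,0,0],[0,0,-0.001],75],[[0,0,0],[0,0,-0.001],75],[[0,0,0],[0,0,-0.001],75]]'

```text
t: 20.0
eef_pos: [503.7, -342.2, -4.7]
tcp_rot: [-3.142, -0.0, 0.602]
ft_force: [-0.3, -0.1, -0.7]
opening: 0.706
```

Request:
arm_command --targets '[[[0,0,0],[0,0,-0.02],75],[[0,0,0],[0,0,-0.06],75],[[0,0,0],[0,0,-0.09],0],[[0,0,0],[0,0,-0.09],0],[[0,0,0],[0,0,-0.09],0]]'

```text
t: 20.5
eef_pos: [503.7, -342.2, 85.6]
tcp_rot: [3.141, -0.0, 0.602]
ft_force: [-0.1, 0.3, 0.2]
opening: 0.901
```

```bash
python3 go.py 375 -288 85 0.602;python3 - <<'E'
from meas import *
from cell import read_camera,env
p,d=read_camera('side')
cv2.imwrite('pics/a16.png',cv2.resize(p[120:200,190:290],None,fx=7,fy=7,interpolation=2))
E
```

```text
t 20.5 pos [ 503.7 -342.2   85.6] rot [ 3.141 -0.     0.602] F [-0.1  0.3  0.2] op 0.901 q [-0.71  0.59  1.71  0.    0.85  0.26]
turn [ 0.001 -0.    -0.   ] deg -0.0 shift m [-0.0754 -0.1176  0.0006] len 140.0
```

View pics/a16.png

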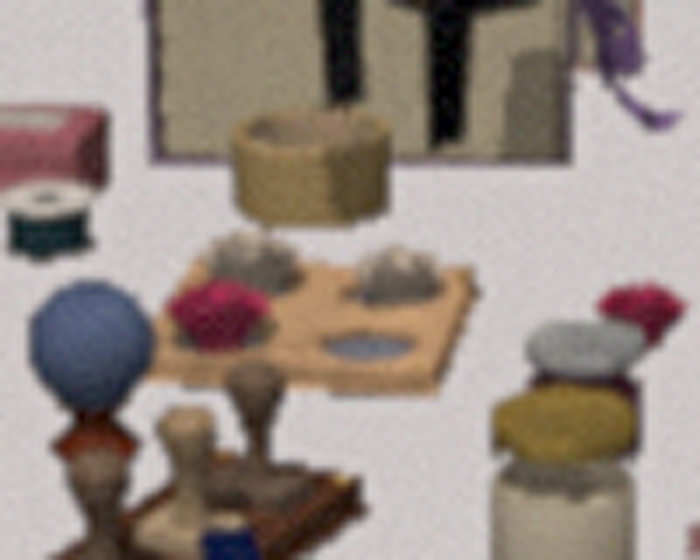

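The cream rose sits upright in its well (crop (400,275)). Now the crimson one.

Request:
arm_command --targets '[[[0,0,0],[-0.022,-0.034,0],0],[[0,0,0],[-0.048,-0.075,0],0],[[0,0,0],[-0.075,-0.117,0.01],0],[[0,0,0],[-0.075,-0.117,0.03],0],[[0,0,0],[-0.075,-0.117,0.04],0],[[0,0,0],[-0.075,-0.117,0.04],0],[[0,0,0],[-0.075,-0.117,0.04],0]]'

```text
t: 21.25
eef_pos: [376.2, -288.5, 44.9]
tcp_rot: [-3.141, 0.0, 0.602]
ft_force: [0.0, 0.0, -0.0]
opening: 0.998
```

```bash
python3 go.py 375 -288.5 -12 0.602;python3 - <<'E'
from meas import *
from cell import read_camera,env
p,d=read_camera('side')
cv2.imwrite('pics/a17.png',cv2.resize(p[120:200,240:340],None,fx=7,fy=7,interpolation=2))
E
```

```text
t 21.25 pos [ 376.2 -288.5   44.9] rot [-3.141  0.     0.602] F [ 0.  0. -0.] op 0.998 q [-0.79  0.51  2.07  0.    0.57  0.17]
turn [-0.001  0.     0.   ] deg 0.0 shift m [-0.001  -0.0007  0.0569] len 57.0
```

View pics/a17.png

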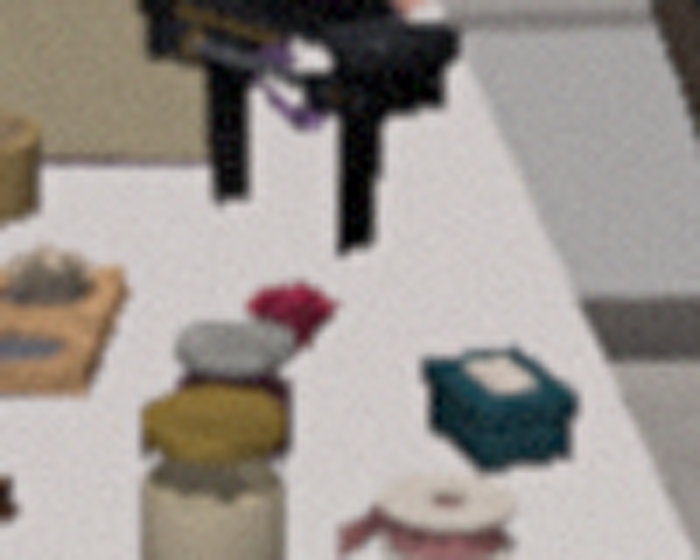

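Request:
arm_command --targets '[[[0,0,0],[-0.001,0,0.03],0],[[0,0,0],[-0.001,0,0.05],0],[[0,0,0],[-0.001,0,0.057],0],[[0,0,0],[-0.001,0,0.057],0],[[0,0,0],[-0.001,0,0.057],255],[[0,0,0],[-0.001,0,0.057],255],[[0,0,0],[-0.001,0,0.057],255],[[0,0,0],[-0.001,0,0.057],255]]'

```text
t: 22.1
eef_pos: [375.0, -288.9, -11.2]
tcp_rot: [3.141, -0.0, 0.602]
ft_force: [0.1, 0.1, 0.3]
opening: 0.721
```

Request:
arm_command --targets '[[[0,0,0],[0,0,0],255],[[0,0,0],[0,0,0],255],[[0,0,0],[0,0,0],255],[[0,0,0],[0,0,0],255]]'

```text
t: 22.5
eef_pos: [374.9, -288.9, -11.6]
tcp_rot: [3.141, -0.0, 0.602]
ft_force: [0.1, 0.2, 3.2]
opening: 0.532
```

Request:
arm_command --targets '[[[0,0,0],[0,0,-0.005],255],[[0,0,0],[0,0,-0.02],255],[[0,0,0],[0,0,-0.045],255],[[0,0,0],[0,0,-0.07],255],[[0,0,0],[0,0,-0.07],255]]'

```text
t: 23.0
eef_pos: [375.7, -289.6, 60.8]
tcp_rot: [3.137, -0.001, 0.602]
ft_force: [-0.1, 0.5, -0.8]
opening: 0.53
```

```bash
python3 go.py 517.5 -264 55 0.602;python3 - <<'E'
from meas import *
from cell import read_camera,env
p,d=read_camera('side')
cv2.imwrite('pics/a18.png',cv2.resize(p[120:200,240:340],None,fx=7,fy=7,interpolation=2))
E
```

```text
t 23.0 pos [ 375.7 -289.6   60.8] rot [ 3.137e+00 -1.000e-03  6.020e-01] F [-0.1  0.5 -0.8] op 0.53 q [-0.8   0.48  2.06  0.    0.6   0.17]
turn [ 0.004 -0.001 -0.   ] deg -0.0 shift m [0.1314 0.0593 0.0058] len 144.0
```

View pics/a18.png

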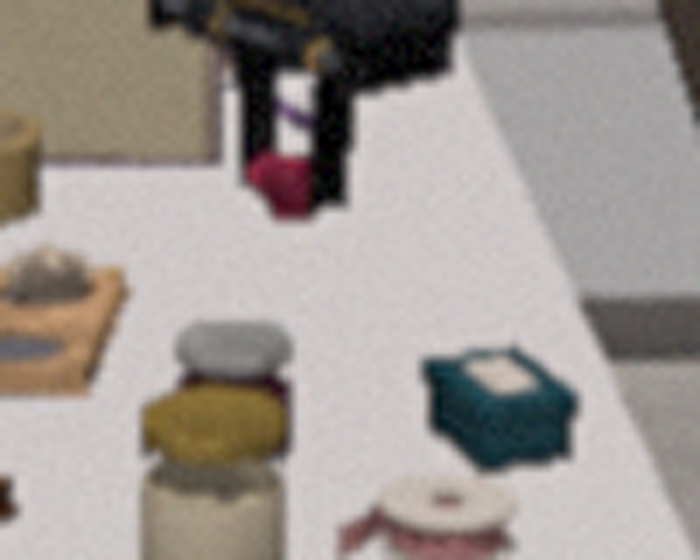

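Request:
arm_command --targets '[[[0,0,0],[0.015,0.007,0],255],[[0,0,0],[0.046,0.021,0],255],[[0,0,0],[0.082,0.037,0],255],[[0,0,0],[0.113,0.051,0],255],[[0,0,0],[0.131,0.059,0.005],255],[[0,0,0],[0.131,0.059,0.025],255],[[0,0,0],[0.131,0.059,0.035],255],[[0,0,0],[0.131,0.059,0.035],255]]'

```text
t: 23.85
eef_pos: [515.5, -262.3, 21.1]
tcp_rot: [-3.138, 0.001, 0.602]
ft_force: [0.1, -0.4, 0.4]
opening: 0.527
```

```bash
python3 go.py 517.5 -264 -5 0.602;python3 - <<'E'
from meas import *
from cell import read_camera,env
p,d=read_camera('side')
cv2.imwrite('pics/a19.png',cv2.resize(p[120:200,190:290],None,fx=7,fy=7,interpolation=2))
E
```

```text
t 23.85 pos [ 515.5 -262.3   21.1] rot [-3.138e+00  1.000e-03  6.020e-01] F [ 0.1 -0.4  0.4] op 0.527 q [-0.58  0.65  1.82  0.    0.67  0.38]
turn [-0.004  0.001 -0.   ] deg -0.0 shift m [0.0007 0.0025 0.0261] len 26.0
```

View pics/a19.png

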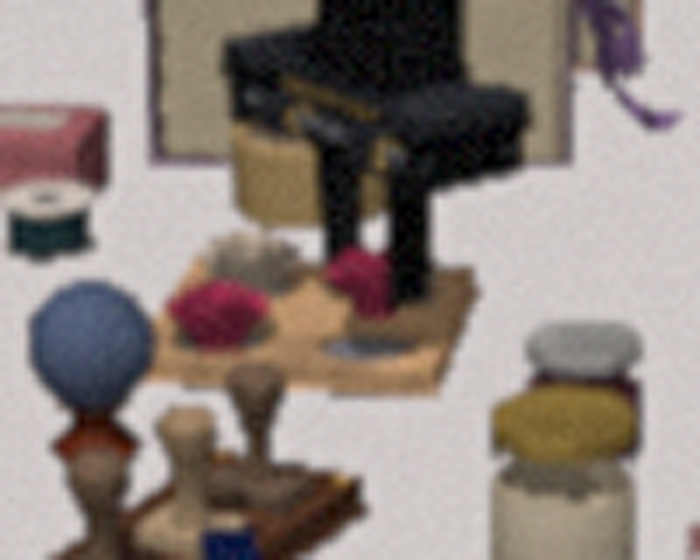

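Request:
arm_command --targets '[[[0,0,0],[0,0,0.01],255],[[0,0,0],[0,0,0.017],255],[[0,0,0],[0,0,0.021],255],[[0,0,0],[0,0,0.023],255],[[0,0,0],[0,0,0.023],255],[[0,0,0],[0,0,0.023],255]]'

```text
t: 24.5
eef_pos: [516.3, -263.3, 0.5]
tcp_rot: [3.141, -0.0, 0.602]
ft_force: [1.0, -0.1, -1.5]
opening: 0.531
```

Request:
arm_command --targets '[[[0,0,0],[0,0,0.002],255],[[0,0,0],[0,0,0.004],255],[[0,0,0],[0,0,0.005],255],[[0,0,0],[0,0,0.005],255]]'

```text
t: 24.9
eef_pos: [516.1, -263.2, -4.9]
tcp_rot: [-3.141, 0.0, 0.602]
ft_force: [0.2, -0.2, 0.0]
opening: 0.531
```

Request:
arm_command --targets '[[[0,0,0],[0,0,0.001],255],[[0,0,0],[0,0,0.001],255]]'

```text
t: 25.1
eef_pos: [516.2, -263.3, -5.6]
tcp_rot: [3.141, -0.0, 0.602]
ft_force: [-0.1, 0.7, 1.9]
opening: 0.529
```

Contact. Releasing.

Request:
arm_command --targets '[[[0,0,0],[0,0,0],65],[[0,0,0],[0,0,0],65],[[0,0,0],[0,0,0],65],[[0,0,0],[0,0,0],65],[[0,0,0],[0,0,0],65],[[0,0,0],[0,0,0],65]]'

```text
t: 25.7
eef_pos: [516.2, -263.3, -5.7]
tcp_rot: [-3.141, -0.0, 0.602]
ft_force: [0.1, -0.3, 0.2]
opening: 0.743
```

Request:
arm_command --targets '[[[0,0,0],[0,0,-0.02],65],[[0,0,0],[0,0,-0.06],65],[[0,0,0],[0,0,-0.1],0],[[0,0,0],[0,0,-0.14],0],[[0,0,0],[0,0,-0.14],0]]'

```text
t: 26.2
eef_pos: [518.0, -264.4, 139.3]
tcp_rot: [3.134, -0.003, 0.602]
ft_force: [0.8, -0.6, -0.0]
opening: 0.941
```

```bash
python3 go.py 415.5 -145 110 1.104;python3 - <<'E'
from meas import *
from cell import read_camera,env
p,d=read_camera('side')
cv2.imwrite('pics/a20.png',cv2.resize(p[120:200,190:290],None,fx=7,fy=7,interpolation=2))
E
```

```text
t 26.2 pos [ 518.  -264.4  139.3] rot [ 3.134e+00 -3.000e-03  6.020e-01] F [ 0.8 -0.6 -0. ] op 0.941 q [-0.59  0.48  1.73  0.    0.92  0.38]
turn [ 0.008 -0.001 -0.502] deg -28.8 shift m [-0.0169 -0.1565  0.0293] len 160.0
```

View pics/a20.png

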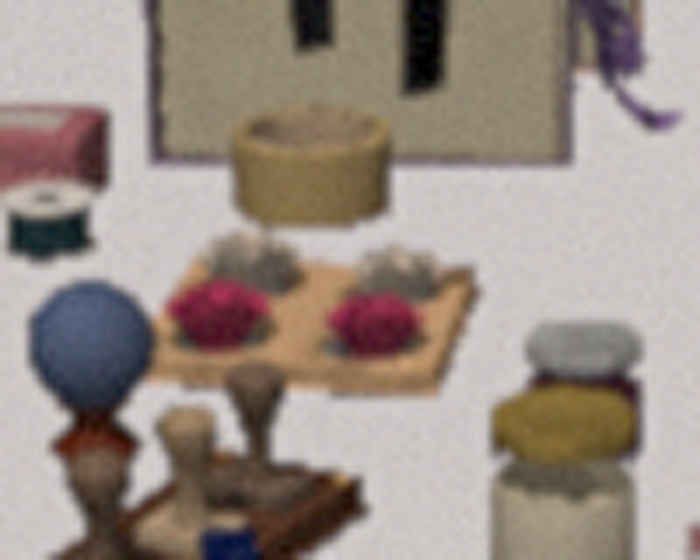

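Both roses are in. Next is the plum jar, with the jaws along the stand's short axis.

Request:
arm_command --targets '[[[0,0,-0.12],[-0.004,-0.035,0],0],[[0,0,-0.24],[-0.008,-0.075,0],0],[[0,0,-0.36],[-0.012,-0.115,0],0],[[0,0,-0.48],[-0.017,-0.156,0.01],0],[[0,0,-0.506],[-0.017,-0.156,0.04],0],[[0,0,-0.506],[-0.017,-0.156,0.06],0],[[0,0,-0.506],[-0.017,-0.156,0.06],0],[[0,0,-0.506],[-0.017,-0.156,0.06],0]]'

```text
t: 27.05
eef_pos: [413.6, -144.2, 73.9]
tcp_rot: [-3.14, -0.0, 1.108]
ft_force: [-0.7, -0.1, 0.2]
opening: 1.0
```

```bash
python3 go.py 415.5 -144.5 0 1.108;python3 - <<'E'
from meas import *
from cell import read_camera,env
p,d=read_camera('side');q,_=read_camera('top')
cv2.imwrite('pics/a21.png',np.hstack([cv2.resize(p[120:210,230:320],None,fx=5,fy=5,interpolation=2),cv2.resize(q[170:260,260:330],None,fx=5,fy=5,interpolation=2)]))
E
```

```text
t 27.05 pos [ 413.6 -144.2   73.9] rot [-3.14  -0.     1.108] F [-0.7 -0.1  0.2] op 1.0 q [-0.49  0.42  2.13  0.    0.6  -0.02]
turn [-0.002 -0.    -0.   ] deg -0.0 shift m [0.0006 0.0019 0.0739] len 74.0
```

View pics/a21.png

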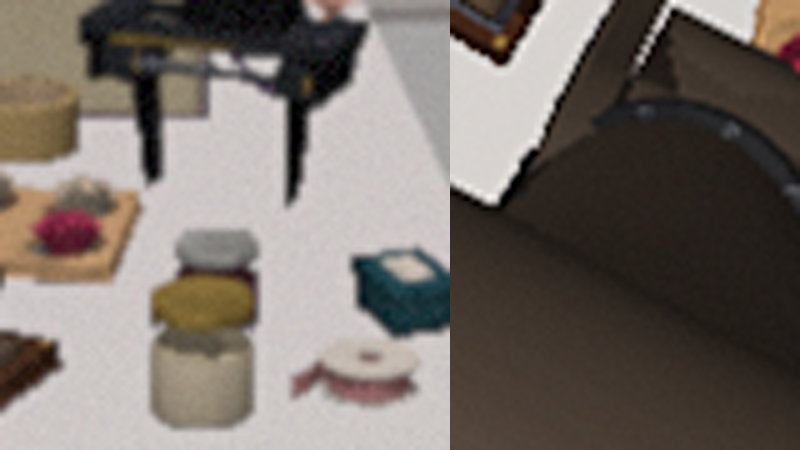

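Request:
arm_command --targets '[[[0,0,0],[0,0.002,0.02],0],[[0,0,0],[0,0.002,0.045],0],[[0,0,0],[0,0.002,0.065],0],[[0,0,0],[0,0.002,0.073],0],[[0,0,0],[0,0.002,0.073],0],[[0,0,0],[0,0.002,0.073],255],[[0,0,0],[0,0.002,0.073],255],[[0,0,0],[0,0.002,0.073],255]]'

```text
t: 27.95
eef_pos: [416.0, -145.3, 2.1]
tcp_rot: [3.14, -0.0, 1.108]
ft_force: [-0.2, 0.3, 0.8]
opening: 0.802
```

Request:
arm_command --targets '[[[0,0,0],[0,0,0],255],[[0,0,0],[0,0,0],255],[[0,0,0],[0,0,0],255],[[0,0,0],[0,0,0],255]]'

```text
t: 28.35
eef_pos: [415.9, -145.3, 1.6]
tcp_rot: [3.141, -0.0, 1.108]
ft_force: [-0.3, 0.2, 5.9]
opening: 0.623
```

Request:
arm_command --targets '[[[0,0,0],[0,0,-0.005],255],[[0,0,0],[0,0,-0.02],255],[[0,0,0],[0,0,-0.05],255],[[0,0,0],[0,0,-0.085],255],[[0,0,0],[0,0,-0.115],255],[[0,0,0],[0,0,-0.13],255],[[0,0,0],[0,0,-0.13],255],[[0,0,0],[0,0,-0.13],255]]'

```text
t: 29.15
eef_pos: [415.3, -145.0, 130.9]
tcp_rot: [-3.141, -0.0, 1.108]
ft_force: [-0.6, -0.9, -2.4]
opening: 0.628
```

```bash
python3 go.py 571.5 371 130 1.108;python3 - <<'E'
from meas import *
from cell import read_camera,env
p,d=read_camera('side');q,_=read_camera('top')
cv2.imwrite('pics/a22.png',np.hstack([cv2.resize(p[110:200,230:320],None,fx=6,fy=6,interpolation=2)]))
E
```

```text
t 29.15 pos [ 415.3 -145.   130.9] rot [-3.141 -0.     1.108] F [-0.6 -0.9 -2.4] op 0.628 q [-0.49  0.32  2.07  0.    0.76 -0.02]
turn [-0. -0. -0.] deg -0.0 shift m [ 0.5314 -0.0907  0.0009] len 539.0
```

View pics/a22.png

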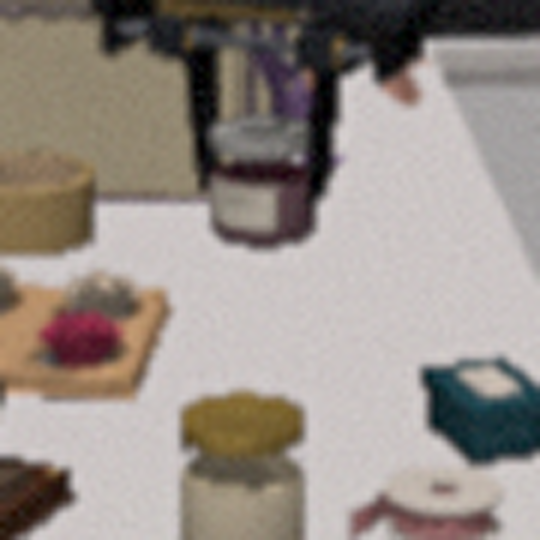

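Request:
arm_command --targets '[[[0,0,0],[0.018,-0.003,0],255],[[0,0,0],[0.055,-0.009,0],255],[[0,0,0],[0.1,-0.017,0],255],[[0,0,0],[0.145,-0.025,0],255],[[0,0,0],[0.19,-0.032,0],255],[[0,0,0],[0.235,-0.04,0],255],[[0,0,0],[0.28,-0.048,0],255],[[0,0,0],[0.32,-0.055,0],255]]'

```text
t: 30.05
eef_pos: [509.1, 167.9, 129.9]
tcp_rot: [-3.14, 0.001, 1.108]
ft_force: [1.0, -1.2, -2.8]
opening: 0.625
```

```bash
python3 go.py 571.5 371 130 1.108
```

```text
t 30.05 pos [509.1 167.9 129.9] rot [-3.140e+00  1.000e-03  1.108e+00] F [ 1.  -1.2 -2.8] op 0.625 q [0.2  0.44 1.85 0.   0.86 0.66]
turn [-0.002  0.001  0.   ] deg 0.0 shift m [ 2.096e-01 -3.480e-02 -1.000e-04] len 213.0
```

Request:
arm_command --targets '[[[0,0,0],[0.04,-0.007,0],255],[[0,0,0],[0.083,-0.014,0],255],[[0,0,0],[0.126,-0.021,0],255],[[0,0,0],[0.165,-0.028,0],255],[[0,0,0],[0.195,-0.033,0],255],[[0,0,0],[0.209,-0.035,0.01],255],[[0,0,0],[0.209,-0.035,0.03],255],[[0,0,0],[0.209,-0.035,0.03],255]]'

```text
t: 30.85
eef_pos: [569.5, 367.2, 96.9]
tcp_rot: [-3.137, 0.006, 1.108]
ft_force: [0.1, 0.5, -2.9]
opening: 0.628
```

Request:
arm_command --targets '[[[0,0,0],[0,0,0.02],255],[[0,0,0],[0,0,0.03],255],[[0,0,0],[0,0,0.03],255]]'

```text
t: 31.15
eef_pos: [570.7, 367.3, 69.8]
tcp_rot: [-3.14, 0.003, 1.107]
ft_force: [-0.2, -0.4, -2.3]
opening: 0.627
```

```bash
python3 go.py 571.5 371 10 1.108;python3 - <<'E'
from meas import *
from cell import read_camera,env
p,d=read_camera('side');np.savez('s23.npz',p=p,d=d)
q,e=read_camera('top');np.savez('t23.npz',p=q,d=e)
cv2.imwrite('pics/a23.png',np.hstack([cv2.resize(p[190:290,180:280],None,fx=4,fy=4,interpolation=2),cv2.resize(q[130:230,90:190],None,fx=4,fy=4,interpolation=2)]))
E
```

```text
t 31.15 pos [570.7 367.3  69.8] rot [-3.140e+00  3.000e-03  1.107e+00] F [-0.2 -0.4 -2.3] op 0.627 q [0.47 0.69 1.53 0.   0.92 0.94]
turn [-0.002  0.003 -0.001] deg -0.1 shift m [ 0.0037 -0.0009  0.0598] len 60.0
```

View pics/a23.png

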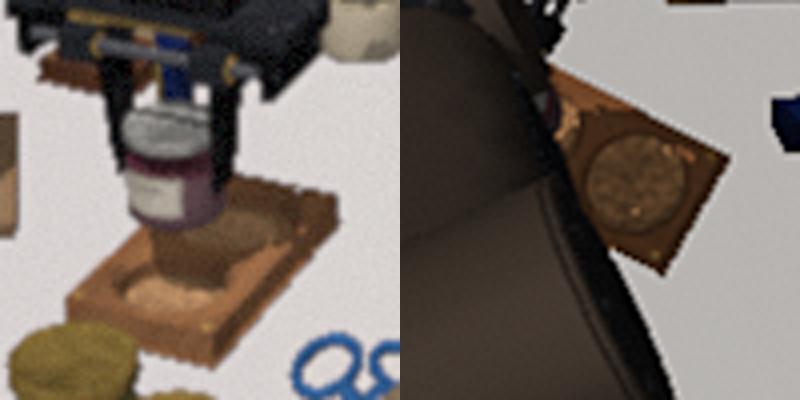

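```bash
cat >> h.py <<'E'
def proj(n,X):
    f,cx,cy,T=cal(n); X=np.atleast_2d(X)-T[:3,3]; c=X@T[:3,:3]; return np.c_[c[:,0]/c[:,2]*f+cx,c[:,1]/c[:,2]*f+cy]
def circ(x,y,z,r): a=np.linspace(0,2*np.pi,60); return np.c_[x+r*np.cos(a),y+r*np.sin(a),0*a+z]
E
python3 - <<'E'
from h import *
def draw(img,n,cs,box,s):
    u0,v0,u1,v1=box; o=cv2.resize(img[v0:v1,u0:u1],None,fx=s,fy=s,interpolation=2)
    for X,c in cs:
        q=(proj(n,X)-[u0,v0]+.5)*s; cv2.polylines(o,[q.round().astype(int)],False,c,1)
    return o
s23=np.load('s23.npz')['p']; s0=np.load('side0.npz')['p']; t0=np.load('top0.npz')['p']
g=(0,255,0);y=(0,255,255)
a=draw(s23,'side',[(circ(570.7,367.3,68,30),g),(circ(570.7,367.3,128,30),g)],(195,205,275,285),4)
ax=np.radians(-26.5);R=np.array([[np.cos(ax),-np.sin(ax)],[np.sin(ax),np.cos(ax)]])
def stand(cx,cy):
    P=np.array([[53,94],[53,-94],[-53,-94],[-53,94],[53,94]])@R.T+[cx,cy]
    w1=R@[0,45]+[cx,cy];w2=R@[0,-41]+[cx,cy]
    return [(np.c_[P,[24]*5],g),(circ(*w1,24,38),y),(circ(*w2,24,44),y),(circ(*w1,6,33),g),(circ(*w2,6,39),g)]
b=draw(s0,'side',stand(550.5,330.5),(195,225,275,285),5)
c=draw(t0,'top',stand(550.5,330.5),(98,138,178,202),5)
print(a.shape,b.shape,c.shape)
cv2.imwrite('pics/d1.png',a); cv2.imwrite('pics/d2.png',np.hstack([b,c[:300]]) )
E
```

```text
(320, 320, 3) (300, 400, 3) (320, 400, 3)
```

View pics/d1.png

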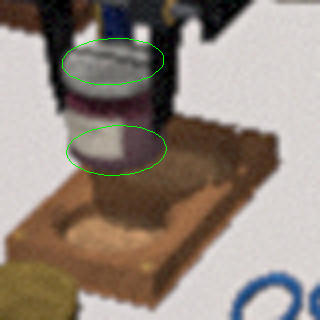

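View pics/d2.png

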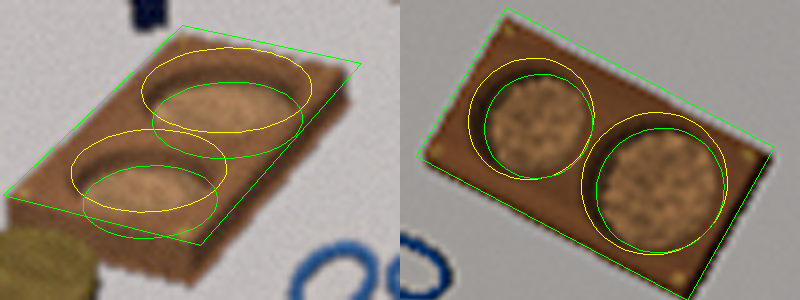

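```bash
python3 - <<'E'
from h import *
s0=np.load('side0.npz')['p']; t0=np.load('top0.npz')['p']
f=lambda i,b,s:np.clip(cv2.resize(i[b[1]:b[3],b[0]:b[2]],None,fx=s,fy=s,interpolation=cv2.INTER_CUBIC)*1.6,0,255).astype(np.uint8)
cv2.imwrite('pics/d3.png',f(s0,(193,228,273,288),10)); cv2.imwrite('pics/d4.png',f(t0,(98,138,178,200),9))
E
```

```text
(no output)
```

View pics/d3.png

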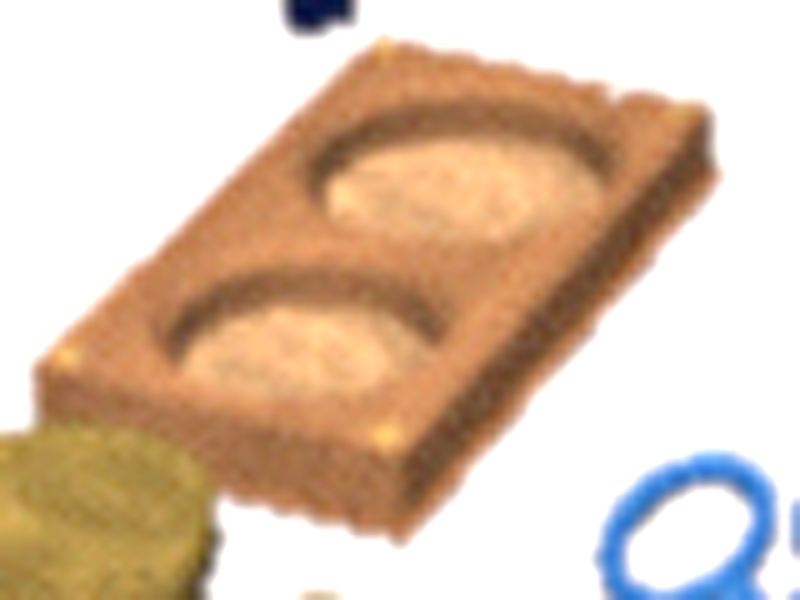

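View pics/d4.png

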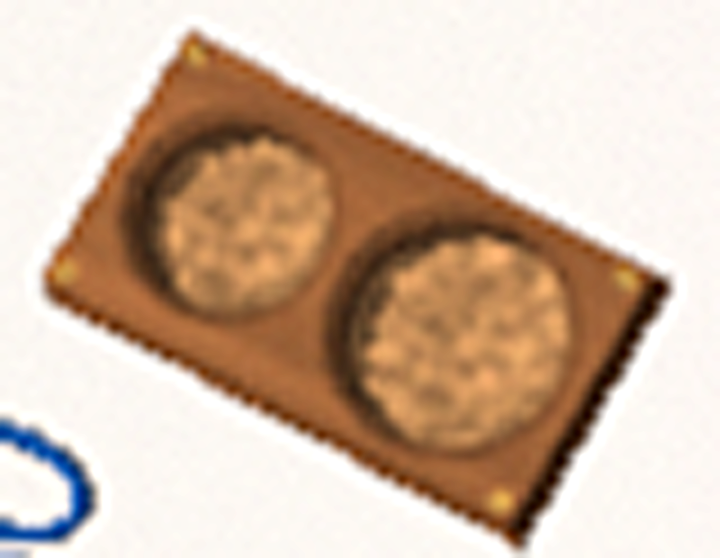

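```bash
python3 - <<'E'
from h import *
S=lambda L:[(193+x/10-.45,228+y/10-.45) for x,y in L]; T=lambda L:[(98+x/9-.44,138+y/9-.44) for x,y in L]
for n,L,z in [('side',S([(385,35),(710,105),(400,465),(38,365)]),24),('side',S([(385,48),(685,105),(388,435),(68,355)]),24.5),('top',T([(195,55),(630,278),(502,500),(65,270)]),24.5),('top',T([(195,32),(655,278),(515,525),(45,280)]),24)]:
    W=plane(n,L,z); print(n,W[:,:2].round(1).tolist(),W.mean(0).round(1)); e=np.diff(np.vstack([W,W[:1]]),axis=0); print(np.hypot(e[:,0],e[:,1]).round(1),np.degrees(np.arctan2(e[:,1],e[:,0])).round(1))
# plum jar in the side view, in hand: edges of the jar at row band
s=np.load('s23.npz'); P=cloud('side',s['d']); m=(np.hypot(P[...,0]-571,P[...,1]-368)<45)&(P[...,2]>80)&(P[...,2]<124)
hsv=cv2.cvtColor(s['p'],cv2.COLOR_BGR2HSV); m&=(s['p'].max(2)>50)
Q=P[m]; print(len(Q),np.percentile(Q[:,0],[3,97]),np.percentile(Q[:,1],[50,97]))
ml=(np.hypot(P[...,0]-571,P[...,1]-368)<45)&(P[...,2]>124)&(P[...,2]<135)&(s['p'].max(2)>90); uv=np.argwhere(ml)[:,::-1]; print(len(uv),plane('side',uv,128).mean(0),P[ml].mean(0),P[ml].min(0),P[ml].max(0))
E
```

```text
side [[555.5, 232.1], [469.7, 275.2], [549.7, 440.6], [636.7, 393.3]] [552.9 335.3  24. ]
[ 96.  183.7  99.  180.5] [ 153.3   64.2  -28.5 -116.7]
side [[555.4, 240.3], [476.3, 275.7], [552.6, 428.6], [629.7, 390.0]] [553.5 333.7  24.5]
[ 86.6 170.9  86.3 167.1] [ 155.9   63.5  -26.6 -116.4]
top [[624.9, 387.9], [551.0, 236.6], [474.1, 275.1], [549.0, 426.1]] [549.7 331.4  24.5]
[168.4  86.  168.5  85. ] [-116.   153.4   63.6  -26.8]
top [[633.1, 388.6], [551.3, 228.3], [465.9, 270.4], [545.5, 432.7]] [548.9 330.   24. ]
[180.   95.3 180.8  98.1] [-117.   153.7   63.9  -26.7]
371 [535.33454253 604.48222161] [390.21232779 399.76232477]
214 [574.23230454 373.70430282 128.        ] [574.36623408 371.0022317  126.61071132] [532.09320613 339.40177506 124.17255207] [610.39408283 398.66302783 133.50469202]
```

```bash
python3 - <<'E'
from h import *
s=np.load('s23.npz')['p']
i=s[205:265,200:250]; o=np.clip(cv2.resize(i,None,fx=10,fy=10,interpolation=cv2.INTER_CUBIC)*1.8,0,255).astype(np.uint8)
for z,r in ((68,30),(128,30)):
    q=(proj('side',circ(570.7,367.3,z,r))-[200,205]+.45)*10; cv2.polylines(o,[q.round().astype(int)],True,(0,255,0),1)
cv2.imwrite('pics/d5.png',o)
E
```

```text
(no output)
```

View pics/d5.png

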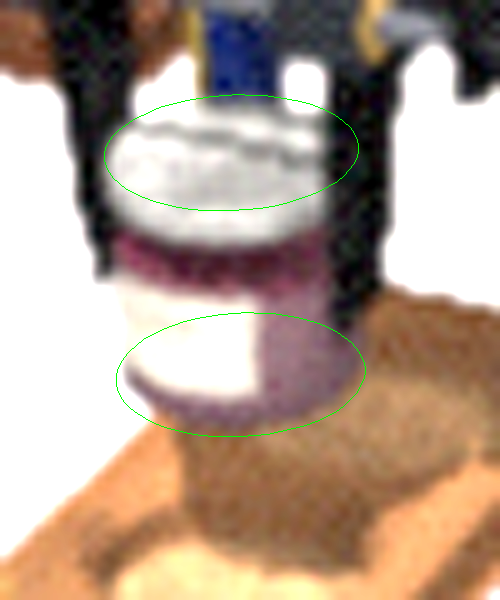

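```bash
python3 go.py 572.5 373 32 1.108
```

```text
t 31.25 pos [571.6 368.   71.7] rot [-3.142 -0.     1.107] F [ 1.  -0.  -2.4] op 0.627 q [0.47 0.69 1.53 0.   0.92 0.94]
turn [-0.    -0.    -0.001] deg -0.0 shift m [ 0.0048 -0.0014  0.0397] len 40.0
```

Request:
arm_command --targets '[[[0,0,0],[0.002,-0.001,0.01],255],[[0,0,0],[0.005,-0.001,0.025],255],[[0,0,0],[0.005,-0.001,0.037],255],[[0,0,0],[0.005,-0.001,0.04],255],[[0,0,0],[0.005,-0.001,0.04],255],[[0,0,0],[0.005,-0.001,0.04],255]]'

```text
t: 31.85
eef_pos: [572.9, 373.3, 31.5]
tcp_rot: [3.141, -0.0, 1.108]
ft_force: [-0.6, 0.4, -2.9]
opening: 0.625
```

```bash
python3 go.py 572.5 373 8 1.108; python3 - <<'E'
from h import *
from cell import read_camera,env
s,_=read_camera('side'); x,y,z=env.state()['eef_pos']
i=s[213:283,190:260]; o=np.clip(cv2.resize(i,None,fx=8,fy=8,interpolation=cv2.INTER_CUBIC)*1.8,0,255).astype(np.uint8)
def dr(X,c):
    q=(proj('side',X)-[190,213]+.45)*8; cv2.polylines(o,[q.round().astype(int)],True,c,1)
dr(circ(x,y,z-1.6,30),(0,255,0)); dr(circ(573.6,374,24,38),(0,255,255)); dr(circ(553.5-41*.446,333.7-41*.895,24,44),(0,255,255))
cv2.imwrite('pics/d6.png',o)
E
```

```text
t 31.85 pos [572.9 373.3  31.5] rot [ 3.141 -0.     1.108] F [-0.6  0.4 -2.9] op 0.625 q [0.48 0.75 1.54 0.   0.86 0.94]
turn [ 0. -0. -0.] deg -0.0 shift m [-0.0005 -0.0002  0.0235] len 23.0
```

View pics/d6.png

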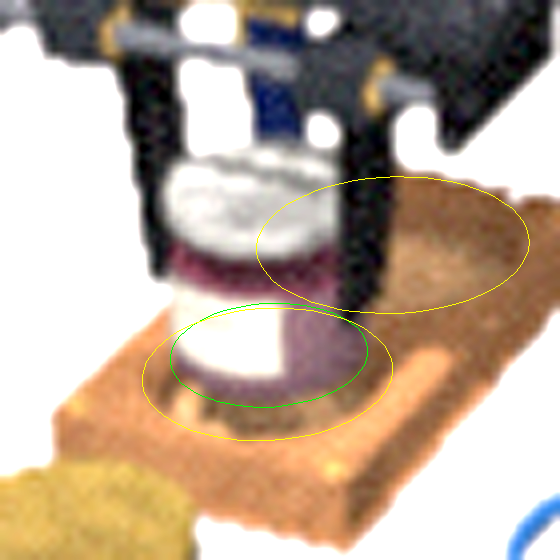

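Request:
arm_command --targets '[[[0,0,0],[0,0,0.005],255],[[0,0,0],[0,0,0.009],255],[[0,0,0],[0,0,0.012],255],[[0,0,0],[0,0,0.012],255]]'

```text
t: 32.3
eef_pos: [572.5, 373.1, 18.8]
tcp_rot: [-3.141, 0.001, 1.108]
ft_force: [0.2, -0.2, -2.7]
opening: 0.626
```

Request:
arm_command --targets '[[[0,0,0],[0,0,0.003],255],[[0,0,0],[0,0,0.006],255],[[0,0,0],[0,0,0.009],255],[[0,0,0],[0,0,0.01],255],[[0,0,0],[0,0,0.01],255]]'

```text
t: 32.8
eef_pos: [572.6, 373.2, 9.1]
tcp_rot: [-3.141, 0.0, 1.108]
ft_force: [-0.9, 0.1, -3.2]
opening: 0.626
```

Request:
arm_command --targets '[[[0,0,0],[0,0,0.001],255],[[0,0,0],[0,0,0.002],255],[[0,0,0],[0,0,0.002],255]]'

```text
t: 33.1
eef_pos: [572.8, 373.3, 7.7]
tcp_rot: [3.141, -0.0, 1.108]
ft_force: [-1.2, -0.9, 0.6]
opening: 0.627
```

Request:
arm_command --targets '[[[0,0,0],[0,0,0],40],[[0,0,0],[0,0,0],40],[[0,0,0],[0,0,0],40],[[0,0,0],[0,0,0],40],[[0,0,0],[0,0,0],40],[[0,0,0],[0,0,0],40]]'

```text
t: 33.7
eef_pos: [572.7, 373.3, 7.4]
tcp_rot: [3.142, -0.0, 1.108]
ft_force: [-0.1, 0.4, -0.0]
opening: 0.838
```

Request:
arm_command --targets '[[[0,0,0],[0,0,-0.02],40],[[0,0,0],[0,0,-0.06],40],[[0,0,0],[0,0,-0.1],0],[[0,0,0],[0,0,-0.13],0],[[0,0,0],[0,0,-0.13],0]]'

```text
t: 34.2
eef_pos: [574.4, 374.2, 142.2]
tcp_rot: [3.137, -0.006, 1.108]
ft_force: [0.7, 0.9, -0.4]
opening: 0.984
```

```bash
python3 go.py 434.5 -0.5 120 1.108; python3 - <<'E'
from h import *
from cell import read_camera,env
s,_=read_camera('side')
cv2.imwrite('pics/a24.png',np.clip(cv2.resize(s[190:280,180:290],None,fx=6,fy=6,interpolation=cv2.INTER_CUBIC)*1.5,0,255).astype(np.uint8))
E
```

```text
t 34.2 pos [574.4 374.2 142.2] rot [ 3.137 -0.006  1.108] F [ 0.7  0.9 -0.4] op 0.984 q [0.48 0.62 1.46 0.   1.06 0.94]
turn [ 0.004 -0.006 -0.   ] deg -0.0 shift m [-0.3977  0.0422  0.0222] len 401.0
```

View pics/a24.png

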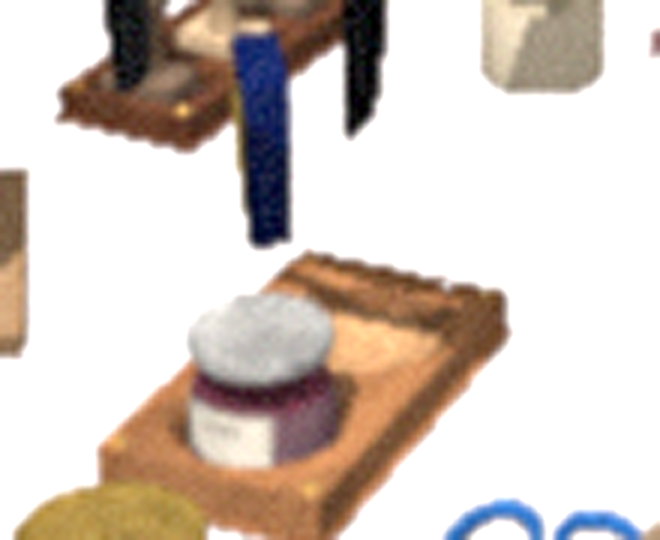

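The plum jar stands in its well. Now the cream jar.

Request:
arm_command --targets '[[[0,0,0],[-0.03,0.003,0],0],[[0,0,0],[-0.079,0.008,0],0],[[0,0,0],[-0.128,0.013,0],0],[[0,0,0],[-0.177,0.018,0],0],[[0,0,0],[-0.226,0.023,0],0],[[0,0,0],[-0.275,0.029,0],0],[[0,0,0],[-0.324,0.034,0],0],[[0,0,0],[-0.37,0.039,0],0]]'

```text
t: 35.05
eef_pos: [440.6, 23.2, 136.4]
tcp_rot: [-3.14, 0.001, 1.108]
ft_force: [1.1, -0.4, -0.6]
opening: 1.0
```

```bash
python3 go.py 434.5 -0.5 90 1.108
```

```text
t 35.05 pos [440.6  23.2 136.4] rot [-3.140e+00  1.000e-03  1.108e+00] F [ 1.1 -0.4 -0.6] op 1.0 q [-0.1   0.31  2.06  0.    0.78  0.37]
turn [-0.002  0.001 -0.   ] deg -0.0 shift m [-0.024   0.0051  0.0464] len 52.0
```

Request:
arm_command --targets '[[[0,0,0],[-0.025,0.003,0.01],0],[[0,0,0],[-0.026,0.003,0.03],0],[[0,0,0],[-0.026,0.003,0.046],0],[[0,0,0],[-0.026,0.003,0.046],0],[[0,0,0],[-0.026,0.003,0.046],0]]'

```text
t: 35.55
eef_pos: [433.1, 0.3, 90.9]
tcp_rot: [-3.14, 0.0, 1.108]
ft_force: [0.3, 0.6, 0.6]
opening: 0.999
```

```bash
python3 go.py 435 -0.5 6 1.108; python3 - <<'E'
from h import *
from cell import read_camera,env
s,_=read_camera('side')
cv2.imwrite('pics/a25.png',np.clip(cv2.resize(s[140:220,230:310],None,fx=6,fy=6,interpolation=cv2.INTER_CUBIC)*1.5,0,255).astype(np.uint8))
E
```

```text
t 35.55 pos [4.331e+02 3.000e-01 9.090e+01] rot [-3.14   0.     1.108] F [0.3 0.6 0.6] op 0.999 q [-0.15  0.38  2.12  0.    0.64  0.31]
turn [-0.002  0.    -0.   ] deg -0.0 shift m [0.0001 0.0021 0.0849] len 85.0
```

View pics/a25.png

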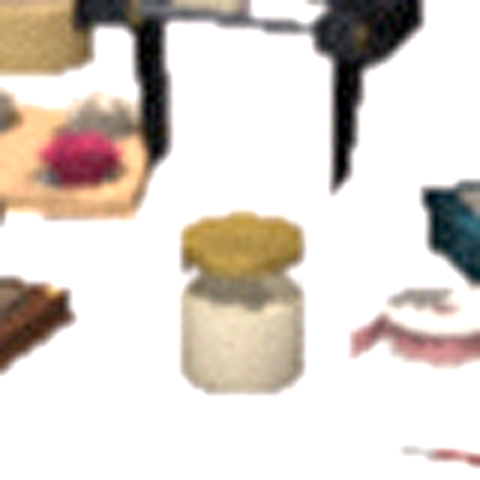

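Request:
arm_command --targets '[[[0,0,0],[0,0.003,0.02],0],[[0,0,0],[0,0.003,0.045],0],[[0,0,0],[0,0.003,0.07],0],[[0,0,0],[0,0.003,0.084],0],[[0,0,0],[0,0.003,0.084],0],[[0,0,0],[0,0.003,0.084],255],[[0,0,0],[0,0.003,0.084],255],[[0,0,0],[0,0.003,0.084],255]]'

```text
t: 36.4
eef_pos: [436.6, -1.1, 8.2]
tcp_rot: [3.14, -0.001, 1.108]
ft_force: [0.6, 0.2, 0.3]
opening: 0.806
```

Request:
arm_command --targets '[[[0,0,0],[0,0,0],255],[[0,0,0],[0,0,0],255],[[0,0,0],[0,0,0],255],[[0,0,0],[0,0,0],255]]'

```text
t: 36.8
eef_pos: [436.5, -1.2, 7.9]
tcp_rot: [3.141, -0.0, 1.108]
ft_force: [-1.5, 0.9, 8.2]
opening: 0.713
```

Request:
arm_command --targets '[[[0,0,0],[0,0,-0.005],255],[[0,0,0],[0,0,-0.02],255],[[0,0,0],[0,0,-0.05],255],[[0,0,0],[0,0,-0.085],255],[[0,0,0],[0,0,-0.115],255],[[0,0,0],[0,0,-0.13],255],[[0,0,0],[0,0,-0.13],255],[[0,0,0],[0,0,-0.13],255]]'

```text
t: 37.6
eef_pos: [435.8, -1.1, 137.0]
tcp_rot: [-3.142, -0.0, 1.108]
ft_force: [-0.2, -0.2, -3.0]
opening: 0.713
```

```bash
python3 go.py 534 296 136 1.108; python3 - <<'E'
from h import *
from cell import read_camera,env
s,_=read_camera('side')
cv2.imwrite('pics/a26.png',np.clip(cv2.resize(s[120:220,230:320],None,fx=6,fy=6,interpolation=cv2.INTER_CUBIC)*1.5,0,255).astype(np.uint8))
E
```

```text
t 37.6 pos [435.8  -1.1 137. ] rot [-3.142 -0.     1.108] F [-0.2 -0.2 -3. ] op 0.713 q [-0.15  0.3   2.07  0.    0.77  0.31]
turn [-0. -0. -0.] deg -0.0 shift m [ 0.3097 -0.0448  0.001 ] len 313.0
```

View pics/a26.png

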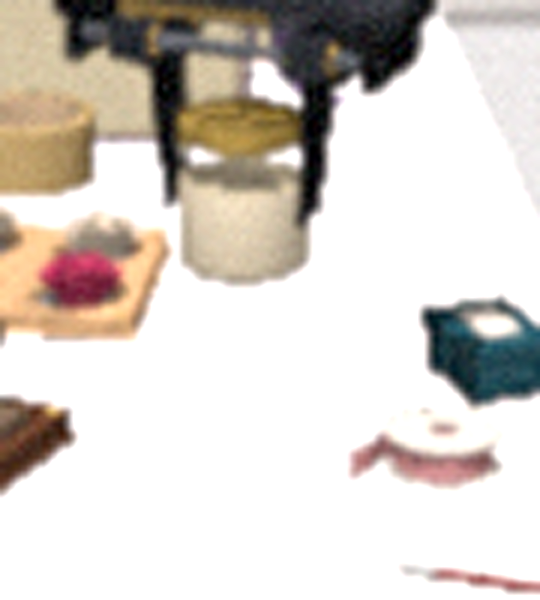

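Request:
arm_command --targets '[[[0,0,0],[0.018,-0.003,0],255],[[0,0,0],[0.055,-0.008,0],255],[[0,0,0],[0.1,-0.014,0],255],[[0,0,0],[0.145,-0.021,0],255],[[0,0,0],[0.19,-0.027,0],255],[[0,0,0],[0.235,-0.034,0],255],[[0,0,0],[0.275,-0.04,0],255],[[0,0,0],[0.3,-0.043,0],255]]'

```text
t: 38.45
eef_pos: [531.4, 289.0, 135.3]
tcp_rot: [-3.14, 0.002, 1.109]
ft_force: [-0.8, -0.4, -1.2]
opening: 0.715
```

Request:
arm_command --targets '[[[0,0,0],[0.01,-0.001,0],255],[[0,0,0],[0.01,-0.001,0.015],255],[[0,0,0],[0.01,-0.001,0.045],255],[[0,0,0],[0.01,-0.001,0.07],255],[[0,0,0],[0.01,-0.001,0.08],255],[[0,0,0],[0.01,-0.001,0.08],255],[[0,0,0],[0.01,-0.001,0.08],255]]'

```text
t: 39.15
eef_pos: [535.5, 295.7, 57.8]
tcp_rot: [3.141, -0.0, 1.107]
ft_force: [0.3, 0.5, -1.6]
opening: 0.712
```

```bash
python3 go.py 534.2 296.2 38 1.108; python3 - <<'E'
from h import *
from cell import read_camera,env
s,_=read_camera('side'); x,y,z=env.state()['eef_pos']
i=s[193:283,190:270]; o=np.clip(cv2.resize(i,None,fx=6.6,fy=6.6,interpolation=cv2.INTER_CUBIC)*1.6,0,255).astype(np.uint8)
def dr(X,c):
    q=(proj('side',X)-[190,193]+.45)*6.6; cv2.polylines(o,[q.round().astype(int)],True,c,1)
dr(circ(x,y,z-7.8,34),(0,255,0)); dr(circ(534.2,296.2,24,44),(0,255,255))
cv2.imwrite('pics/d7.png',o)
E
```

```text
t 39.15 pos [535.5 295.7  57.8] rot [ 3.141 -0.     1.107] F [ 0.3  0.5 -1.6] op 0.712 q [0.4  0.63 1.72 0.   0.79 0.86]
turn [ 0.    -0.    -0.001] deg -0.0 shift m [-0.0001 -0.0014  0.0198] len 20.0
```

View pics/d7.png

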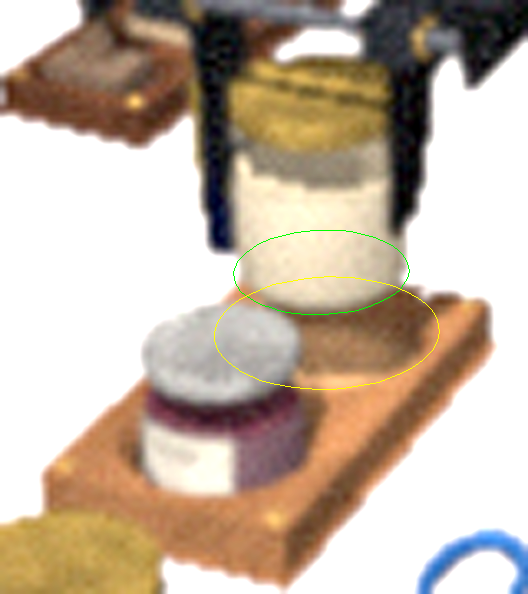

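Request:
arm_command --targets '[[[0,0,0],[0,-0.001,0.01],255],[[0,0,0],[0,-0.001,0.022],255],[[0,0,0],[0,-0.001,0.03],255],[[0,0,0],[0,-0.001,0.03],255],[[0,0,0],[0,-0.001,0.03],255]]'

```text
t: 39.7
eef_pos: [534.2, 296.3, 27.0]
tcp_rot: [-3.141, 0.0, 1.108]
ft_force: [-0.1, -0.1, -2.6]
opening: 0.712
```

Request:
arm_command --targets '[[[0,0,0],[0,0,0.004],255],[[0,0,0],[0,0,0.008],255],[[0,0,0],[0,0,0.011],255],[[0,0,0],[0,0,0.012],255],[[0,0,0],[0,0,0.012],255]]'

```text
t: 40.2
eef_pos: [534.2, 296.3, 15.2]
tcp_rot: [-3.141, 0.0, 1.108]
ft_force: [1.3, 0.1, -1.7]
opening: 0.712
```

Request:
arm_command --targets '[[[0,0,0],[0,0,0.001],255],[[0,0,0],[0,0,0.002],255],[[0,0,0],[0,0,0.002],255]]'

```text
t: 40.5
eef_pos: [534.4, 296.4, 14.0]
tcp_rot: [3.141, -0.001, 1.108]
ft_force: [-1.6, -1.0, 4.4]
opening: 0.714
```

Request:
arm_command --targets '[[[0,0,0],[0,0,0],10],[[0,0,0],[0,0,0],10],[[0,0,0],[0,0,0],10],[[0,0,0],[0,0,0],10],[[0,0,0],[0,0,0],10],[[0,0,0],[0,0,0],10]]'

```text
t: 41.1
eef_pos: [534.3, 296.3, 13.3]
tcp_rot: [-3.142, -0.0, 1.108]
ft_force: [0.3, 0.0, 0.1]
opening: 0.953
```

Request:
arm_command --targets '[[[0,0,0],[0,0,-0.02],10],[[0,0,0],[0,0,-0.06],10],[[0,0,0],[0,0,-0.1],0],[[0,0,0],[0,0,-0.14],0],[[0,0,0],[0,0,-0.16],0],[[0,0,0],[0,0,-0.16],0]]'

```text
t: 41.7
eef_pos: [535.4, 296.8, 176.5]
tcp_rot: [3.138, -0.004, 1.108]
ft_force: [0.2, -0.5, 0.1]
opening: 0.999
```

```bash
python3 go.py 250 250 240 1.108
```

```text
t 41.7 pos [535.4 296.8 176.5] rot [ 3.138 -0.004  1.108] F [ 0.2 -0.5  0.1] op 0.999 q [0.4  0.49 1.61 0.   1.04 0.86]
turn [ 0.003 -0.004 -0.   ] deg -0.0 shift m [-0.1693 -0.2344 -0.0635] len 296.0
```

```bash
python3 go.py 200 575 195 1.5
```

```text
t 41.7 pos [535.4 296.8 176.5] rot [ 3.138 -0.004  1.108] F [ 0.2 -0.5  0.1] op 0.999 q [0.4  0.49 1.61 0.   1.04 0.86]
turn [ 0.004 -0.003 -0.392] deg -22.5 shift m [ 0.0991 -0.4243 -0.0185] len 436.0
```

Request:
arm_command --targets '[[[0,0,-0.05],[0.01,-0.04,-0.015],0],[[0,0,-0.1],[0.021,-0.089,-0.018],0],[[0,0,-0.15],[0.032,-0.137,-0.018],0],[[0,0,-0.2],[0.043,-0.185,-0.018],0],[[0,0,-0.25],[0.054,-0.233,-0.018],0],[[0,0,-0.3],[0.065,-0.281,-0.018],0],[[0,0,-0.35],[0.076,-0.329,-0.018],0],[[0,0,-0.39],[0.087,-0.377,-0.018],0]]'

```text
t: 42.5
eef_pos: [233.9, 543.2, 190.1]
tcp_rot: [-3.141, 0.001, 1.5]
ft_force: [0.6, -0.2, 1.1]
opening: 0.999
```

Request:
arm_command --targets '[[[0,0,0],[-0.006,-0.048,0],0],[[0,0,0],[-0.006,-0.048,0],0],[[0,0,0],[-0.006,-0.048,0],0]]'

```text
t: 42.8
eef_pos: [186.6, 539.9, 190.5]
tcp_rot: [-3.141, 0.001, 1.5]
ft_force: [-0.7, -0.0, -0.3]
opening: 1.0
```

```bash
python3 - <<'E'
from meas import *
from cell import read_camera,env
s,sd=read_camera('side');q,e=read_camera('top'); np.savez('tf.npz',p=q,d=e); np.savez('sf.npz',p=s,d=sd)
B=lambda i,s:np.clip(cv2.resize(i,None,fx=s,fy=s,interpolation=cv2.INTER_CUBIC)*1.4,0,255).astype(np.uint8)
cv2.imwrite('pics/f1.png',B(q[100:270,90:390],2.6)); cv2.imwrite('pics/f2.png',B(s[130:290,160:330],3.7))
f=lambda nm,b,a,c,h:print(nm,blobs(q,e,b,a,c,h)[2])
f('plum',(100,130,150,185),50,80,66); f('cream',(130,145,180,200),76,100,86)
f('ball',(285,120,315,150),40,100,70); f('packet',(178,145,210,172),75,100,85)
f('stamp',(243,135,262,165),60,95,75)
ax=np.radians(-26.5);c=np.array([549.7,331.4])
for k in (45,-41): print(c+k*np.array([.446,.895]))
hsv=cv2.cvtColor(q,cv2.COLOR_BGR2HSV)
f('rose1',(322,170,346,200),22,45,28);f('rose2',(347,175,375,205),22,45,28)
print(env.state()['eef_pos'],env.state()['t'])
E
```

```text
plum {'n': np.int32(316), 'mean': array([568.4, 371.2]), 'enc': array([568.9, 370.9]), 'r': 30.4, 'area_d': np.float64(58.4), 'zmed': np.float64(63.6)}
cream {'n': np.int32(416), 'mean': array([530.2, 294.3]), 'enc': array([529.8, 294.3]), 'r': 33.9, 'area_d': np.float64(65.6), 'zmed': np.float64(83.7)}
ball {'n': np.int32(360), 'mean': array([ 649.2, -157.9]), 'enc': array([ 649.6, -156.9]), 'r': 33.1, 'area_d': np.float64(62.7), 'zmed': np.float64(76.9)}
packet {'n': np.int32(172), 'mean': array([573.3, 154.3]), 'enc': array([572.2, 153.8]), 'r': 31.8, 'area_d': np.float64(42.2), 'zmed': np.float64(82.8)}
stamp {'n': np.int32(78), 'mean': array([598.9, -16.3]), 'enc': array([598.9, -16.3]), 'r': 14.9, 'area_d': np.float64(26.9), 'zmed': np.float64(76.3)}
[569.77  371.675]
[531.414 294.705]
rose1 {'n': np.int32(193), 'mean': array([ 516.4, -263.7]), 'enc': array([ 514.2, -262.9]), 'r': 26.5, 'area_d': np.float64(50.3), 'zmed': np.float64(27.4)}
rose2 {'n': np.int32(170), 'mean': array([ 501.7, -343.9]), 'enc': array([ 501.2, -342.2]), 'r': 25.1, 'area_d': np.float64(48.2), 'zmed': np.float64(26.9)}
[188.31022792 539.85666968 190.79672961] 42.9
```

View pics/f1.png

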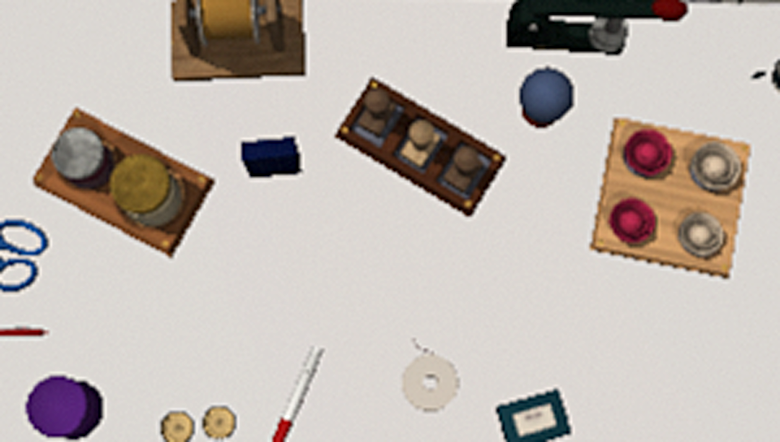

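View pics/f2.png

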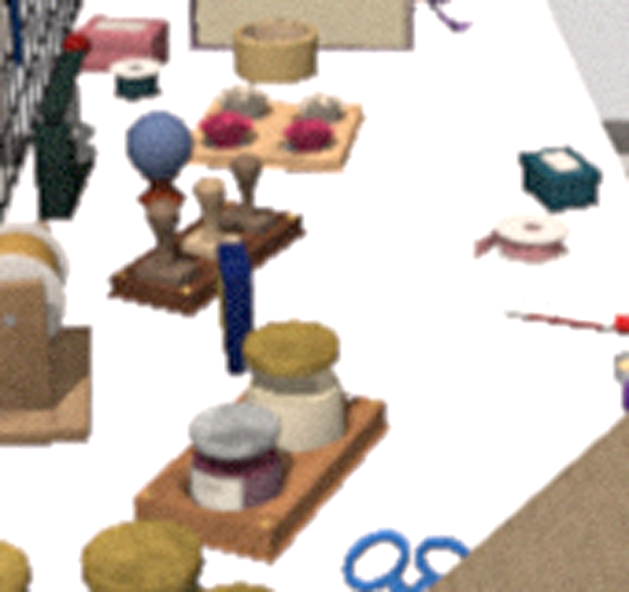

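```bash
python3 -c "
from cell import env
print(env.job_done())"
```

```text
the job is handed in; nothing more can be done
None
```

All five things are back in their holders and the job is handed in at about 43 s of the 106 s; no verdict was reported.

**Last checks (top view, measured against the holders):**

| Thing | Offset from its place | Height check |
|---|---|---|
| plum jar | about 1.5 mm | lid at about 64 mm, expected 66 mm (this camera reads about 2 mm low) |
| cream jar | about 1.5 mm | lid at about 84 mm, expected 86 mm (same 2 mm bias) |
| oak stamp | about 3 mm | floor contact felt at the predicted height |
| crimson rose | about 1–2 mm | floor contact felt at the predicted height |
| cream rose | about 1 mm | floor contact felt at the predicted height |

- **Uprightness and bystanders:** everything looks upright in both views. The glass ball and blue packet measure within 1 mm of where they started, and the arm is clear of everything.

**What went wrong or disagreed:**
- **Fingertip height:** the cameras showed the real fingertips about 22–25 mm above the reported TCP, and I worked with 24 mm.
- **Stamp grasps:** the first two attempts failed. I lifted before the fingers had finished closing, then pinched only the top of the handle. The stamp rocked once but stayed standing, and the third grasp was good.
- **Cameras:** the two views differed by 2–4 mm in x and y, so I used averages. For the jars I relied mainly on the side view, and both went in without side force.

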